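# Swap the battery packs in the guarded bench charger

### The arm

A 6-joint arm with a two-finger parallel gripper is mounted at the origin on the work surface. World frame = base frame: x ahead of the robot, y to its left, z up, the work surface at z = 0. Lengths are in m, angles in rad, forces in N, time in s.
With the tool pointing down it reaches from about 0.35 to 0.8 m from the base axis. Payload 7.3 kg.
Tool frame: the origin (TCP) lies at the very end of the fingers, on their centre line; the grasp point (between the pads) lies 19 mm behind it (manip.grip_depth is the distance from the TCP to the grasp point, in m); z points along the fingers, y is the line along which they close (so a half turn about z gives the same grasp; the last joint's range is limited). The gripper opens to 85 mm and grips with 20 to 120 N. Pads are 22 mm wide; open, the fingers measure 114 mm over their backs; the gripper's body (76 mm by 85 mm) begins 54 mm behind the grasp point. The pads swing forward as they close: fully open they stand 13 mm farther back than shut.
Start: joints at [-1.31, 0.342, 1.524, -0, 1.275, -0.146], TCP at [0.208, -0.482, 0.231] pointing down, gripper open.
Joint ranges: [-2.53, 2.53], [-0.77, 2.02], [0.04, 2.7], [-1, 4.14], [0.28, 2.66], [-3.11, 3.11]. Speed limits (rad/s): [2.57, 2.57, 3.14, 3.14, 3.14, 3.14].

### API

Orientations are given as a 3x3 rotation matrix whose columns are the frame's x, y, z axes.
In Python, from cell import manip gives the robot as it stands.
- The arm moves only by the tool carry_out, never from a script. Its argument "plan" is a list of rows, each an object of numbers: "dx", "dy", "dz": the shift along the world's x, y, z normalised to -1 to 1, where 1 is 500 mm; "ax", "ay", "az": the turn, a rotation vector about the world's x, y, z normalised to -1 to 1, where 1 is 90 degrees; "jaw": the opening, from 0 (shut) to 1 (fully open). A call has 1 to 20 rows; each row shifts and turns the commanded pose from where the row before left it; what a row does not reach is not made up. A row lasts 1/12 s, in which the tool goes at most 41.7 mm and 7.16 degrees, less where a joint would pass 70% of its speed; a pose out of reach is approached as far as the arm can. A call with a number of a shift or a turn outside -1 to 1 is refused whole. A call with a gripper value outside its range is refused whole. The fingers move at their own pace and stop on an object; "grip_force" is the grip in N (left out, the last holds). Time passes only in rows, so rows that do not move let the fingers close. It gives the time, the measured TCP pose, the force, the opening and the grip force at its end, in the units of the state.
- manip.state(): the state, without advancing time (a new reading comes with each control period).
- manip.camera(name): name is "scene" or "top"; returns a dict with "frame" (400x640x3 uint8, blue, green, red), "K" (3x3 intrinsics, pixels), "xyz" and "attitude" of the camera in the world. Camera axes: x right, y down, z forward; pixel columns grow to the right and rows downward; lengths in m; the calibration is good to about 2 mm. A picture is of the moment at which its call begins. There is no depth.
- manip.sign_off(): hands the job in; it is judged then, once.
The state is a dict: "clock": time; "joint_positions": joint angles; "qd": joint speeds; "joint_torque": joint torques, N m; "position": TCP position; "tcp_rot": TCP orientation; "force": force on the tool from outside, world axes, zero at the start; "wrist_torque": the same for the moment, N m; "width": opening from 0.0 (shut) to 1.0 (fully open); "grasp_force": force on a finger pad.
Only numpy, scipy, OpenCV 4.12 (cv2) and the standard library are available. Lean on these libraries where they do the work, as an engineer would, in place of code of your own. Each camera call takes 0.05 s, during which the arm holds its last target. There are 200 camera calls.

### The job

Slide the charger's clear guard right open, pull every charged (green) battery pack out from under the charger's roof and lay it upright, with its middle on the blue mat, and push every flat (red) pack nose first into a bay of its own until it is fully home. Then slide the guard fully shut and, only once it is shut, press the start button all the way down. Leave everything else on the bench where it is.

Things in the scene. Friction and masses are not known exactly. Their poses are not given: they have to be found in the camera images.
- charger: grey bench charger with a yellow roof, fixed to the bench. Origin on the bench under the middle of the roof's front edge; x points into the bays (away from the robot), y left along the guard's track, z up. Base plate 8 mm thick, x -75 to 130, y -120 to 385 mm. Left of the bays (y 120 to 385) a solid housing, x 0 to 130, 70 mm high, with the start button
- bay0 (a point): floor of the right bay at its mouth (charger x 0, y -76, z 8 mm). Each bay is 70 mm wide between 6 mm walls, open at x = 0, back wall (the stop) at x = 116 mm, floor at z = 8; the roof over x 0 to 130 has its underside at z = 64 and its top at 71 mm. Before the mouths (x -75 to 0) the base plate is a flat apron without walls
- bay1 (a point): floor of the middle bay at its mouth (charger y 0). A pack fully home has its nose against the back wall: its origin is then at charger x = -22 mm, on the bay's middle line, z = 8 mm, pack x along charger x; its body is under the roof and its pull grip sticks out over the apron
- bay2 (a point): floor of the left bay at its mouth (charger y 76 mm)
- guard (a joint): clear guard with orange edges, slides along the charger's y: 0 = shut (before the three mouths), 0.26 m = fully open (to the left, before the housing). L-shaped, 234 mm long: top plate at z 58 to 63 mm over the apron (x -70 to -2 mm), front plate at x -70 to -66 mm down to z = 12 mm. Slides with about 2 N, stays where it is left
- guard_handle (a point): centre of the top of the guard's black knob, 24 (charger x) x 30 (charger y) mm, 32 mm tall, standing on the guard's top plate at charger x = -36 mm, mid-length of the guard; its top is 95 mm above the bench
- start (a joint): charger's start button, 0 = up, 0.006 m = fully down; springs back, about 5 N
- start_top (a point): centre of the top of the blue start button, 32 mm across, pressed straight down, on the charger's housing
- mat: flat blue mat fixed to the bench, 200 (x) x 160 (y) x 3 mm thick; origin at the centre of its underside
- green0: charged pack: black, green top and pull grip; starts home in a bay. All packs: body 95 (x) x 58 (y) x 44 mm high, x 28 to 123 mm from the origin; nose 44 wide, x 123 to 138; upright-sided pull grip 20 wide, 40 high, x -24 to 28. Origin at the underside below the pull grip's grasp point (pinch along y, fingertips about 10 mm above the underside). z up; 0.3 kg. None if absent
- green1: another charged pack, just like green0; starts home in a bay. None if absent
- green2: another charged pack, just like green0; starts home in a bay. None if absent
- green0_mid (a point): point at the underside below the middle of pack green0, 83 mm along its x from its origin
- green1_mid (a point): point at the underside below the middle of pack green1, 83 mm along its x from its origin
- green2_mid (a point): point at the underside below the middle of pack green2, 83 mm along its x from its origin
- red0: flat pack: shape, size and origin as green0, but red top and pull grip; starts on the bench to the robot's left. None if absent
- red1: another flat pack, just like red0. None if absent
- red2: another flat pack, just like red0. None if absent
- mug: white mug, 80 mm across and 92 mm tall; not part of the job, stays where it is. Origin at its underside
- sprayer: white bottle with a red cap, 66 mm across and 170 mm tall; not part of the job, stays where it is. Origin at its underside
- screwdriver: screwdriver with a red handle, lying flat; not part of the job, stays where it is. Origin at its underside
- tape: green roll of tape lying flat, 100 mm across, 24 mm high; not part of the job, stays where it is. Origin at its underside
- spanner: steel spanner, lying flat; not part of the job, stays where it is. Origin at its underside
- case: grey flat case 110 x 160 x 45 mm; not part of the job, stays where it is. Origin at its underside

How it is judged:
By the outcome, as a careful person would: the job done as asked, in the order asked, and still so for the second after the job is handed in, with the robot touching nothing.
Of green0, green1, green2 only 1 to 2 are there at a start; the rules pass over those that are not, and their reading is None.
Of red0, red1, red2 only 2 to 3 are there at a start; the rules pass over those that are not, and their reading is None.
At some moment in a run one of red0, red1, red2, green0, green1, green2 may be knocked a few centimetres aside while the robot is not near it.
Once in a run the grip may slacken for a moment while it holds something.
It also fails if it takes over 210 s, if anything falls off the work surface, if the arm or the gripper's body presses on something with over 40 N, if the wrist force passes 120 N, or if a joint passes its speed limit or range.

## Working session

There is one attempt and no reset: what is moved stays moved. The work goes in short steps, Python scripts to look and compute and a tool call to move; the robot and the scene stay as the last step left them, time stands still between calls to the robot, and variables do not carry over. Pictures are saved under pics/ and viewed, at most 14 in all, crops included, and the job is handed in when it is done.

Besides the shell and the picture viewer there is one more tool, called after "Request:" as name(argument=value, ...), one argument or row to a line, values as JSON. carry_out: Moves the arm, as the interface text tells. Scaled input: -1 to 1 covers 500 mm each way for a shift and 90 degrees each way for a turn. Its arguments: {"type":"object","properties":{"plan":{"type":"array","items":{"type":"object","properties":{"dx":{"type":"number","minimum":-1,"maximum":1},"dy":{"type":"number","minimum":-1,"maximum":1},"dz":{"type":"number","minimum":-1,"maximum":1},"ax":{"type":"number","minimum":-1,"maximum":1},"ay":{"type":"number","minimum":-1,"maximum":1},"az":{"type":"number","minimum":-1,"maximum":1},"jaw":{"type":"number"}}}},"grip_force":{"type":"number"}},"required":["plan"]}

```bash
ls; mkdir -p pics
python3 - <<'E'
from cell import manip
import cv2,numpy as np
for n in("scene","top"):
    c=manip.camera(n); cv2.imwrite(f"pics/{n}0.png",c["frame"]); print(n,c["K"],c["xyz"],c["attitude"])
print(manip.state())
E
```

```text
pics
scene [[506.55965379   0.         320.07333986]
 [  0.         506.55965379 198.6233394 ]
 [  0.           0.           1.        ]] [1.72807951 0.04881847 1.1360121 ] [[-0.02086229  0.65564727 -0.75477906]
 [ 0.99975334  0.00792879 -0.020746  ]
 [-0.00761757 -0.75502569 -0.65565096]]
top [[465.89411119   0.         314.25688909]
 [  0.         465.89411119 199.95039512]
 [  0.           0.           1.        ]] [0.36014424 0.0275014  1.39702335] [[ 2.58397207e-02 -9.93216048e-01  1.13376327e-01]
 [-9.99666040e-01 -2.57117293e-02  2.59127419e-03]
 [ 3.41406322e-04 -1.13405422e-01 -9.93548737e-01]]
{'clock': 0.1, 'joint_positions': array([-1.31000871e+00,  3.42679735e-01,  1.52490913e+00,  1.67001069e-07,
        1.27538677e+00, -1.45985458e-01]), 'qd': array([-0.00049803, -0.00365901, -0.00347986, -0.00089907,  0.0009301 ,
       -0.00291469]), 'joint_torque': array([ 2.20826085e-03, -4.34446013e+01, -2.46490860e+01, -1.42809172e-04,
        4.68983635e-03,  6.75535958e-06]), 'position': array([ 0.20765212, -0.48181037,  0.23068591]), 'tcp_rot': array([[ 9.18402383e-01,  3.95647489e-01, -3.56434243e-04],
       [ 3.95647599e-01, -9.18401433e-01,  1.33625430e-03],
       [ 2.01335939e-04, -1.36824148e-03, -9.99999044e-01]]), 'force': array([-0.38321834,  1.0172335 ,  0.83828033]), 'wrist_torque': array([-0.01470871, -0.00937773, -0.00157896]), 'grasp_force': 0.0, 'width': 0.9994447281674625}
```

View pics/scene0.png

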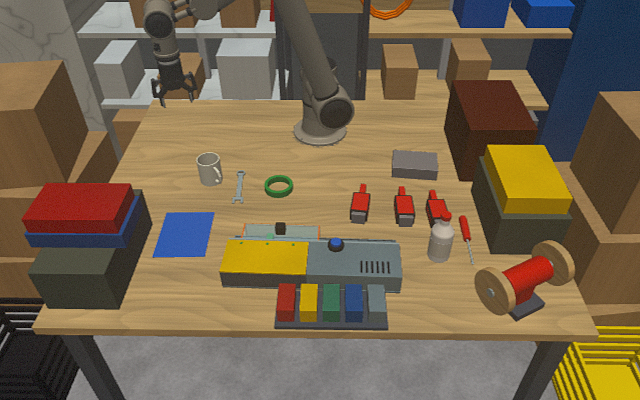

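View pics/top0.png

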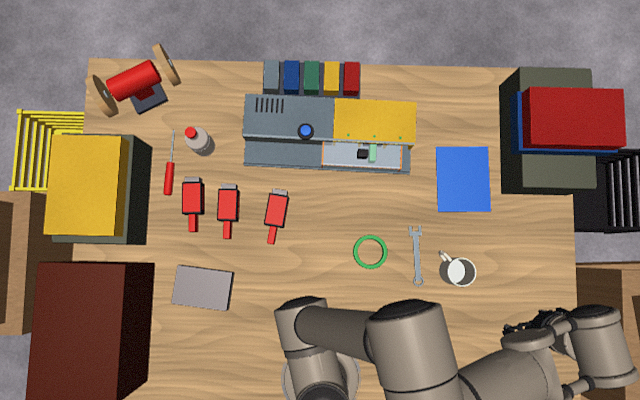

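The scene image shows the charger (yellow roof around 265,258), three red packs (360,205; 404,207; 437,205) and the mat (185,233). In the top image, up is +x. The packs are at (192,200), (228,205) and (276,212), noses away from the robot. The guard is shut at (360,155), with a green grip at about (373,152).

```bash
cat > h.py <<'E'
import cv2,numpy as np
from cell import manip
def cam(n): return manip.camera(n)
def ray(c,p,z):
    d=c["attitude"]@np.linalg.inv(c["K"])@np.array([p[0],p[1],1.]); o=np.array(c["xyz"])
    return (o+d*(z-o[2])/d[2])
def proj(c,P):
    q=c["K"]@(np.array(c["attitude"]).T@(np.array(P)-c["xyz"])); return q[:2]/q[2]
def mask(c,lo,hi):
    return cv2.inRange(cv2.cvtColor(c["frame"],cv2.COLOR_BGR2HSV),np.array(lo),np.array(hi))
def blobs(m,amin=30):
    cs,_=cv2.findContours(m,cv2.RETR_EXTERNAL,cv2.CHAIN_APPROX_NONE)
    return [k for k in cs if cv2.contourArea(k)>amin]
def red(c): return mask(c,(0,150,90),(6,255,255))|mask(c,(174,150,90),(180,255,255))
E
python3 - <<'E'
from h import *
c=cam("top"); s=cam("scene")
cv2.imwrite("pics/crop.png",np.vstack([cv2.resize(c["frame"][85:180,235:425],None,fx=4,fy=3,interpolation=cv2.INTER_CUBIC)]))
for n,m,z in(("yellow",mask(c,(20,150,100),(32,255,255)),.071),("blue",mask(c,(100,130,80),(125,255,255)),.003)):
    for k in blobs(m):
        r=cv2.minAreaRect(k); b=cv2.boxPoints(r)
        print(n,np.round(r[0]),cv2.contourArea(k),[np.round(ray(c,p,z)[:2],4) for p in b],"ctr",ray(c,r[0],z)[:2])
for k in blobs(red(c)):
    r=cv2.minAreaRect(k); print("red",np.round(r[0]),np.round(r[1]),r[2],cv2.contourArea(k),ray(c,r[0],.044)[:2])
E
```

```text
yellow [ 64. 173.] 10306.5 [array([0.3993, 0.9053]), array([0.7627, 0.9156]), array([0.7474, 0.5989]), array([0.3852, 0.5981])] ctr [0.57086456 0.75429295]
yellow [375. 120.] 3182.5 [array([ 0.6952, -0.0174]), array([ 0.8162, -0.021 ]), array([ 0.8094, -0.2629]), array([ 0.6885, -0.2569])] ctr [ 0.75200069 -0.13958959]
yellow [331.  76.] 391.0 [array([0.8379, 0.0135]), array([0.9269, 0.0125]), array([ 0.9264, -0.0319]), array([ 0.8374, -0.0305])] ctr [ 0.88199033 -0.00908627]
blue [463. 179.] 3247.0 [array([ 0.6913, -0.3343]), array([ 0.7015, -0.4943]), array([ 0.5022, -0.4983]), array([ 0.4923, -0.3408])] ctr [ 0.59602413 -0.4169466 ]
blue [305. 130.] 84.5 [array([0.7494, 0.0808]), array([0.7502, 0.0502]), array([0.7189, 0.0493]), array([0.7181, 0.0799])] ctr [0.73413787 0.06506561]
blue [555. 142.] 311.5 [array([ 0.7385, -0.5058]), array([ 0.8781, -0.5893]), array([ 0.6948, -0.8904]), array([ 0.5592, -0.805 ])] ctr [ 0.71658499 -0.69854837]
blue [291.  75.] 390.5 [array([0.9526, 0.1367]), array([0.9538, 0.0931]), array([0.8635, 0.0904]), array([0.8624, 0.1337])] ctr [0.90791364 0.1
[... 211 characters left out ...]
0.41059962 0.15243817]
red [226. 230.] [17.  6.] 90.0 99.0 [0.42163837 0.28481859]
red [192. 222.] [17.  6.] 90.0 89.0 [0.43939677 0.38456827]
red [275. 210.] [18. 29.] 10.007980346679688 455.5 [0.48327444 0.14341733]
red [227. 204.] [28. 18.] 90.0 466.0 [0.49605037 0.28542013]
red [190. 197.] [28. 17.] 90.0 467.0 [0.5138564 0.3931035]
red [168. 178.] [ 8. 33.] 6.340191841125488 222.5 [0.56802832 0.46088484]
red [190. 132.] [10. 10.] 90.0 81.5 [0.70818987 0.40547642]
red [577. 116.] [97. 58.] 1.3639276027679443 5321.5 [ 0.78649442 -0.74644202]
red [351.  76.] [15. 29.] 2.602562189102173 394.5 [ 0.89336393 -0.07039186]
red [132.  80.] [24. 50.] 63.43495178222656 1110.5 [0.8625122  0.58834097]
```

View pics/crop.png

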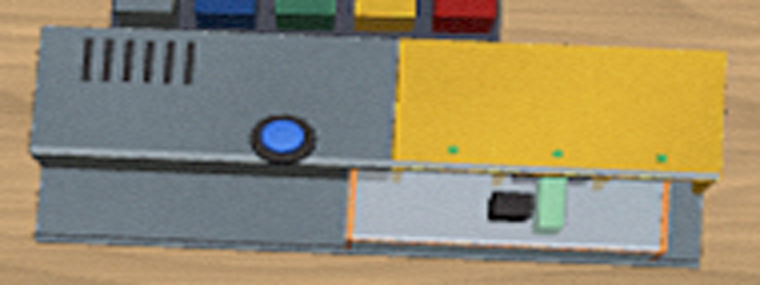

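The crop shows the guard a few cm left of shut. Its orange edges are at crop x 350 and 665, and the knob is at (512,206). There is one green grip, at (550,205), in line with the middle roof dot (557,153); the outer bays show no grip. Next I'll fit the charger frame.

```bash
cat >> h.py <<'E'
def edge(c,ch,fixed,lo,hi,axis):
    """subpixel strongest step along rows(axis=0, at column fixed) or columns"""
    f=cv2.GaussianBlur(c["frame"],(3,3),0)
    I=cv2.cvtColor(f,cv2.COLOR_BGR2HSV)[:,:,ch].astype(float)
    v=I[lo:hi,fixed] if axis==0 else I[fixed,lo:hi]
    g=np.abs(np.gradient(v)); i=int(g.argmax()); w=slice(max(i-2,0),i+3)
    return lo+np.sum(np.arange(len(g))[w]*g[w])/g[w].sum()
def line(P):
    P=np.array(P); vx,vy,x,y=cv2.fitLine(P.astype(np.float32),cv2.DIST_HUBER,0,.01,.01).ravel(); return np.array([x,y]),np.array([vx,vy])
E
python3 - <<'E'
from h import *
c=cam("top")
L={}
L["base front"]=[ray(c,(u,edge(c,1,u,158,182,0)),.008)[:2] for u in range(250,405,5)]
L["roof back"]=[ray(c,(u,edge(c,1,u,92,108,0)),.071)[:2] for u in range(365,412,4)]
L["roof right"]=[ray(c,(edge(c,1,v,405,425,1),v),.071)[:2] for v in range(106,126,2)]
L["house left"]=[ray(c,(edge(c,1,v,236,252,1),v),.070)[:2] for v in range(100,118,2)]
L["roof left"]=[ray(c,(edge(c,1,v,325,343,1),v),.071)[:2] for v in range(102,122,2)]
for n,P in L.items():
    p,d=line(P); print(n,p.round(4),d.round(4),np.round(np.std((np.array(P)-p)@[-d[1],d[0]]),4))
for k in blobs(mask(c,(40,40,60),(85,255,255)),3):
    r=cv2.minAreaRect(k); print("green",r,ray(c,r[0],.048)[:2])
for k in blobs(mask(c,(5,120,100),(18,255,255)),3):
    r=cv2.minAreaRect(k)
    if 300<r[0][0]<430 and 130<r[0][1]<180: print("orange",r,ray(c,r[0],.063)[:2])
for k in blobs(mask(c,(0,0,0),(180,255,50)),8):
    r=cv2.minAreaRect(k)
    if 240<r[0][0]<430 and 90<r[0][1]<180: print("black",r,ray(c,r[0],.095)[:2],ray(c,r[0],.07)[:2])
s=cam("scene")
cb=[k for k in blobs(mask(s,(100,150,60),(125,255,255)),20)]
for k in cb:
    r=cv2.minAreaRect(k); print("sblue",r, ray(s,r[0],.08)[:2])
E
```

```text
base front [ 0.6114 -0.0034] [0.0284 0.9996] 0.0005
roof back [ 0.812  -0.1761] [0.0284 0.9996] 0.0003
roof right [ 0.7692 -0.2591] [ 0.9995 -0.0308] 0.0002
house left [0.7776 0.2451] [ 0.9996 -0.0291] 0.0003
roof left [ 0.7751 -0.0194] [ 0.9998 -0.0193] 0.0003
green ((370.0000305175781, 251.50003051757812), (33.23401641845703, 33.23401641845703), 45.0) [ 0.36895657 -0.13322106]
green ((372.20135498046875, 152.9801025390625), (7.317090034484863, 18.425764083862305), 3.814074993133545) [ 0.65784643 -0.13616556]
green ((310.9328308105469, 75.24742126464844), (15.181083679199219, 29.01700782775879), 2.2025980949401855) [0.8910158  0.05075894]
orange ((400.9552001953125, 157.0379638671875), (1.9100462198257446, 24.166234970092773), 4.763641834259033) [ 0.6446715  -0.21821564]
black ((361.6299743652344, 153.58999633789062), (9.616652488708496, 8.626703262329102), 8.13010311126709) [ 0.64492806 -0.10041484] [ 0.65039616 -0.10287095]
black ((314.0, 142.0), (2.0, 14.0), 90.0) [0.67507224 0.03593033] [0.68111914 0.03609218]
black ((277.5015563964844, 139.97232055664062), (39.161834716796875, 
[... 416 characters left out ...]
17959] [0.82963624 0.10769028]
sblue ((353.5, 297.0), (26.0, 15.0), 90.0) [0.90089878 0.11033511]
sblue ((335.5, 241.0), (6.0, 9.0), 90.0) [0.69920704 0.06403872]
sblue ((183.0, 234.0), (44.0, 60.0), 90.0) [ 0.67651261 -0.38583833]
sblue ((79.1350326538086, 231.4203643798828), (21.08197021484375, 107.64956665039062), 79.01134490966797) [ 0.66981514 -0.69809456]
sblue ((617.4572143554688, 87.70339965820312), (5.617455005645752, 43.011619567871094), 88.63607025146484) [-0.21533514  1.25346229]
sblue ((605.5, 43.5), (87.0, 67.0), 90.0) [-0.65451147  1.37925926]
sblue ((543.0, 13.5), (27.0, 64.0), 90.0) [-1.0384098   1.19648967]
sblue ((484.0, 13.5), (27.0, 50.0), 90.0) [-1.03811819  0.87741504]
```

Request:
carry_out(
  plan=[
    {"dx": 0.055,"dy": 0.0476,"az": -0.0173},
    {"dx": 0.055,"dy": 0.0476,"az": -0.0173},
    {"dx": 0.055,"dy": 0.0476,"az": -0.0173},
    {"dx": 0.055,"dy": 0.0476,"az": -0.0173},
    {"dx": 0.055,"dy": 0.0476,"az": -0.0173},
    {"dx": 0.055,"dy": 0.0476,"az": -0.0173},
    {"dx": 0.055,"dy": 0.0476,"az": -0.0173},
    {"dx": 0.055,"dy": 0.0476,"az": -0.0173},
    {"dx": 0.055,"dy": 0.0476,"az": -0.0173,"dz": -0.025},
    {"dx": 0.055,"dy": 0.0476,"az": -0.0173,"dz": -0.025},
    {"dx": 0.055,"dy": 0.0476,"az": -0.0173,"dz": -0.025},
    {"dx": 0.055,"dy": 0.0476,"az": -0.0173,"dz": -0.025},
    {"dx": 0.055,"dy": 0.0476,"az": -0.0173,"dz": -0.025},
    {"dx": 0.055,"dy": 0.0476,"az": -0.0173,"dz": -0.025},
    {"dx": 0.055,"dy": 0.0476,"az": -0.0173,"dz": -0.025},
    {"dx": 0.055,"dy": 0.0476,"az": -0.0173,"dz": -0.025},
    {},
    {},
    {},
  ],
  grip_force=40,
)

```text
invalid input
```

Request:
carry_out(
  plan=[
    {"dx": 0.055,"dy": 0.0476,"dz": 0,"ax": 0,"ay": 0,"az": -0.0173,"jaw": 1},
    {"dx": 0.055,"dy": 0.0476,"dz": 0,"ax": 0,"ay": 0,"az": -0.0173,"jaw": 1},
  ],
  grip_force=40,
)

```text
clock: 0.47
position: [0.2623, -0.4348, 0.231]
tcp_rot: [[0.94, 0.34, -0.0], [0.34, -0.94, 0.0], [-0.0, -0.0, -1.0]]
force: [1.2, -1.0, -0.2]
width: 0.996
grasp_force: 0.0
```

Request:
carry_out(
  plan=[
    {"dx": 0.055,"dy": 0.0476,"az": -0.0173},
    {"dx": 0.055,"dy": 0.0476,"az": -0.0173},
    {"dx": 0.055,"dy": 0.0476,"az": -0.0173},
    {"dx": 0.055,"dy": 0.0476,"az": -0.0173},
    {"dx": 0.055,"dy": 0.0476,"az": -0.0173},
    {"dx": 0.055,"dy": 0.0476,"az": -0.0173},
    {"dx": 0.055,"dy": 0.0476,"az": -0.0173,"dz": -0.025},
    {"dx": 0.055,"dy": 0.0476,"az": -0.0173,"dz": -0.025},
    {"dx": 0.055,"dy": 0.0476,"az": -0.0173,"dz": -0.025},
    {"dx": 0.055,"dy": 0.0476,"az": -0.0173,"dz": -0.025},
    {"dx": 0.055,"dy": 0.0476,"az": -0.0173,"dz": -0.025},
    {"dx": 0.055,"dy": 0.0476,"az": -0.0173,"dz": -0.025},
    {"dx": 0.055,"dy": 0.0476,"az": -0.0173,"dz": -0.025},
    {"dx": 0.055,"dy": 0.0476,"az": -0.0173,"dz": -0.025},
    {"jaw": 1},
    {"jaw": 1},
  ],
)

```text
invalid input
```

Request:
carry_out(
  plan=[
    {"dx": 0.055,"dy": 0.0476,"az": -0.0173,"jaw": 1},
    {"dx": 0.055,"dy": 0.0476,"az": -0.0173,"jaw": 1},
  ],
)

```text
invalid input
```

Request:
carry_out(
  plan=[
    {"dx": 0.055,"dy": 0.0476,"dz": 0,"ax": 0,"ay": 0,"az": -0.0173,"jaw": 1},
    {"dx": 0.055,"dy": 0.0476,"dz": 0,"ax": 0,"ay": 0,"az": -0.0173,"jaw": 1},
  ],
)

```text
clock: 0.63
position: [0.3185, -0.3859, 0.2313]
tcp_rot: [[0.957, 0.291, 0.0], [0.291, -0.957, 0.0], [0.0, 0.0, -1.0]]
force: [0.1, -0.3, 1.0]
width: 0.999
grasp_force: 0.0
```

Request:
carry_out(
  plan=[
    {"dx": 0.055,"dy": 0.0476,"dz": 0,"ax": 0,"ay": 0,"az": -0.0173,"jaw": 1},
    {"dx": 0.055,"dy": 0.0476,"dz": 0,"ax": 0,"ay": 0,"az": -0.0173,"jaw": 1},
    {"dx": 0.055,"dy": 0.0476,"dz": -0.02,"ax": 0,"ay": 0,"az": -0.0173,"jaw": 1},
    {"dx": 0.055,"dy": 0.0476,"dz": -0.02,"ax": 0,"ay": 0,"az": -0.0173,"jaw": 1},
    {"dx": 0.055,"dy": 0.0476,"dz": -0.02,"ax": 0,"ay": 0,"az": -0.0173,"jaw": 1},
    {"dx": 0.055,"dy": 0.0476,"dz": -0.02,"ax": 0,"ay": 0,"az": -0.0173,"jaw": 1},
    {"dx": 0.055,"dy": 0.0476,"dz": -0.02,"ax": 0,"ay": 0,"az": -0.0173,"jaw": 1},
    {"dx": 0.055,"dy": 0.0476,"dz": -0.02,"ax": 0,"ay": 0,"az": -0.0173,"jaw": 1},
    {"dx": 0.055,"dy": 0.0476,"dz": -0.02,"ax": 0,"ay": 0,"az": -0.0173,"jaw": 1},
    {"dx": 0.055,"dy": 0.0476,"dz": -0.02,"ax": 0,"ay": 0,"az": -0.0173,"jaw": 1},
    {"dx": 0.055,"dy": 0.0476,"dz": -0.02,"ax": 0,"ay": 0,"az": -0.0173,"jaw": 1},
    {"dx": 0.055,"dy": 0.0476,"dz": -0.02,"ax": 0,"ay": 0,"az": -0.0173,"jaw": 1},
    {"dx": 0,"dy": 0,"dz": 0,"ax": 0,"ay": 0,"az": 0,"jaw": 1},
    {"dx": 0,"dy": 0,"dz": 0,"ax": 0,"ay": 0,"az": 0,"jaw": 1},
  ],
)

```text
clock: 1.8
position: [0.6481, -0.0995, 0.1296]
tcp_rot: [[1.0, -0.025, -0.002], [-0.025, -1.0, 0.0], [-0.002, -0.0, -1.0]]
force: [-0.3, -0.0, 0.2]
width: 0.997
grasp_force: 0.0
```

Request:
carry_out(
  plan=[
    {"dx": 0,"dy": 0,"dz": -0.04,"ax": 0,"ay": 0,"az": 0,"jaw": 1},
    {"dx": 0,"dy": 0,"dz": -0.04,"ax": 0,"ay": 0,"az": 0,"jaw": 1},
    {"dx": 0,"dy": 0,"dz": -0.04,"ax": 0,"ay": 0,"az": 0,"jaw": 1},
    {"dx": 0,"dy": 0,"dz": 0,"ax": 0,"ay": 0,"az": 0,"jaw": 0},
    {"dx": 0,"dy": 0,"dz": 0,"ax": 0,"ay": 0,"az": 0,"jaw": 0},
    {"dx": 0,"dy": 0,"dz": 0,"ax": 0,"ay": 0,"az": 0,"jaw": 0},
    {"dx": 0,"dy": 0,"dz": 0,"ax": 0,"ay": 0,"az": 0,"jaw": 0},
    {"dx": 0,"dy": 0,"dz": 0,"ax": 0,"ay": 0,"az": 0,"jaw": 0},
    {"dx": 0,"dy": 0,"dz": 0,"ax": 0,"ay": 0,"az": 0,"jaw": 0},
    {"dx": 0,"dy": 0,"dz": 0,"ax": 0,"ay": 0,"az": 0,"jaw": 0},
    {"dx": 0,"dy": 0,"dz": 0,"ax": 0,"ay": 0,"az": 0,"jaw": 0},
  ],
)

```text
clock: 2.72
position: [0.6486, -0.102, 0.0734]
tcp_rot: [[1.0, -0.028, 0.003], [-0.028, -1.0, -0.001], [0.003, 0.001, -1.0]]
force: [-1.3, -1.8, 7.4]
width: 0.341
grasp_force: 41.7
```

Request:
carry_out(
  plan=[
    {"dx": 0,"dy": 0,"dz": 0.008,"ax": 0,"ay": 0,"az": 0,"jaw": 0},
    {"dx": 0.001,"dy": 0.034,"dz": 0,"ax": 0,"ay": 0,"az": 0,"jaw": 0},
    {"dx": 0.001,"dy": 0.034,"dz": 0,"ax": 0,"ay": 0,"az": 0,"jaw": 0},
    {"dx": 0.001,"dy": 0.034,"dz": 0,"ax": 0,"ay": 0,"az": 0,"jaw": 0},
    {"dx": 0.001,"dy": 0.034,"dz": 0,"ax": 0,"ay": 0,"az": 0,"jaw": 0},
    {"dx": 0.001,"dy": 0.034,"dz": 0,"ax": 0,"ay": 0,"az": 0,"jaw": 0},
    {"dx": 0.001,"dy": 0.034,"dz": 0,"ax": 0,"ay": 0,"az": 0,"jaw": 0},
    {"dx": 0.001,"dy": 0.034,"dz": 0,"ax": 0,"ay": 0,"az": 0,"jaw": 0},
    {"dx": 0.001,"dy": 0.034,"dz": 0,"ax": 0,"ay": 0,"az": 0,"jaw": 0},
    {"dx": 0.001,"dy": 0.034,"dz": 0,"ax": 0,"ay": 0,"az": 0,"jaw": 0},
    {"dx": 0.001,"dy": 0.034,"dz": 0,"ax": 0,"ay": 0,"az": 0,"jaw": 0},
    {"dx": 0.001,"dy": 0.034,"dz": 0,"ax": 0,"ay": 0,"az": 0,"jaw": 0},
    {"dx": 0.001,"dy": 0.034,"dz": 0,"ax": 0,"ay": 0,"az": 0,"jaw": 0},
    {"dx": 0.001,"dy": 0.03,"dz": 0,"ax": 0,"ay": 0,"az": 0,"jaw": 0},
    {"dx": 0,"dy": 0,"dz": 0,"ax": 0,"ay": 0,"az": 0,"jaw": 0},
    {"dx": 0,"dy": 0,"dz": 0,"ax": 0,"ay": 0,"az": 0,"jaw": 0},
  ],
)

```text
clock: 4.05
position: [0.655, 0.119, 0.0735]
tcp_rot: [[1.0, -0.027, 0.001], [-0.027, -1.0, 0.0], [0.001, -0.001, -1.0]]
force: [7.8, 2.0, -13.7]
width: 0.339
grasp_force: 46.2
```

Request:
carry_out(
  plan=[
    {"dx": 0,"dy": 0.006,"dz": -0.005,"ax": 0,"ay": 0,"az": 0,"jaw": 0},
    {"dx": 0,"dy": 0.006,"dz": -0.003,"ax": 0,"ay": 0,"az": 0,"jaw": 0},
    {"dx": 0,"dy": 0.006,"dz": 0,"ax": 0,"ay": 0,"az": 0,"jaw": 0},
    {"dx": 0,"dy": 0,"dz": 0,"ax": 0,"ay": 0,"az": 0,"jaw": 0},
    {"dx": 0,"dy": 0,"dz": 0,"ax": 0,"ay": 0,"az": 0,"jaw": 0},
  ],
)

```text
clock: 4.47
position: [0.6552, 0.124, 0.0734]
tcp_rot: [[1.0, -0.029, 0.003], [-0.029, -1.0, -0.004], [0.003, 0.004, -1.0]]
force: [-1.8, -11.0, 7.6]
width: 0.343
grasp_force: 48.9
```

Request:
carry_out(
  plan=[
    {"dx": 0,"dy": -0.006,"dz": 0,"ax": 0,"ay": 0,"az": 0,"jaw": 1},
    {"dx": 0,"dy": 0,"dz": 0,"ax": 0,"ay": 0,"az": 0,"jaw": 1},
    {"dx": 0,"dy": 0,"dz": 0,"ax": 0,"ay": 0,"az": 0,"jaw": 1},
    {"dx": 0,"dy": 0,"dz": 0,"ax": 0,"ay": 0,"az": 0,"jaw": 1},
    {"dx": 0,"dy": 0,"dz": 0,"ax": 0,"ay": 0,"az": 0,"jaw": 1},
    {"dx": 0,"dy": 0,"dz": 0.06,"ax": 0,"ay": 0,"az": 0,"jaw": 1},
    {"dx": 0,"dy": 0,"dz": 0.06,"ax": 0,"ay": 0,"az": 0,"jaw": 1},
    {"dx": 0.002,"dy": -0.074,"dz": 0,"ax": 0,"ay": 0,"az": 0,"jaw": 1},
    {"dx": 0.002,"dy": -0.074,"dz": 0,"ax": 0,"ay": 0,"az": 0,"jaw": 1},
    {"dx": 0.002,"dy": -0.074,"dz": 0,"ax": 0,"ay": 0,"az": 0,"jaw": 1},
    {"dx": 0.002,"dy": -0.074,"dz": 0,"ax": 0,"ay": 0,"az": 0,"jaw": 1},
    {"dx": 0.002,"dy": -0.074,"dz": 0,"ax": 0,"ay": 0,"az": 0,"jaw": 1},
    {"dx": 0.002,"dy": -0.074,"dz": 0,"ax": 0,"ay": 0,"az": 0,"jaw": 1},
    {"dx": 0,"dy": -0.074,"dz": 0,"ax": 0,"ay": 0,"az": 0,"jaw": 1},
    {"dx": 0,"dy": 0,"dz": 0,"ax": 0,"ay": 0,"az": 0,"jaw": 1},
    {"dx": 0,"dy": 0,"dz": 0,"ax": 0,"ay": 0,"az": 0,"jaw": 1},
  ],
)

```text
clock: 5.8
position: [0.66, -0.1374, 0.1309]
tcp_rot: [[1.0, -0.031, -0.0], [-0.031, -1.0, 0.0], [-0.0, -0.0, -1.0]]
force: [0.4, 0.3, -0.3]
width: 1.004
grasp_force: 0.0
```

Run:
```python
from h import *
c=cam("top"); cv2.imwrite("pics/t1.png",cv2.resize(c["frame"][85:255,160:430],None,fx=2.9,fy=2.9))
s=cam("scene")
# button: edges of blue blob in both views
for C,n in((c,"t"),(s,"s")):
    for k in blobs(mask(C,(100,80,60),(125,255,255)),20):
        (u,v),wh,a=cv2.fitEllipse(k) if len(k)>5 else cv2.minAreaRect(k)
        for z in(.075,.08,.085):
            P=ray(C,(u,v),z)
            if .65<P[0]<.78 and 0<P[1]<.15: print(n,z,(round(u,1),round(v,1)),np.round(wh,1),P[:2].round(4))
print(manip.state()["position"])
```

```text
t 0.075 (305.1, 130.0) [10.6 10.9] [0.7149 0.0628]
t 0.08 (305.1, 130.0) [10.6 10.9] [0.7136 0.0627]
t 0.085 (305.1, 130.0) [10.6 10.9] [0.7122 0.0626]
s 0.075 (335.4, 241.9) [ 8.6 11.1] [0.6979 0.0639]
s 0.08 (335.4, 241.9) [ 8.6 11.1] [0.7027 0.0639]
s 0.085 (335.4, 241.9) [ 8.6 11.1] [0.7076 0.0638]
[ 0.66015344 -0.13457677  0.13108603]
```

View pics/t1.png

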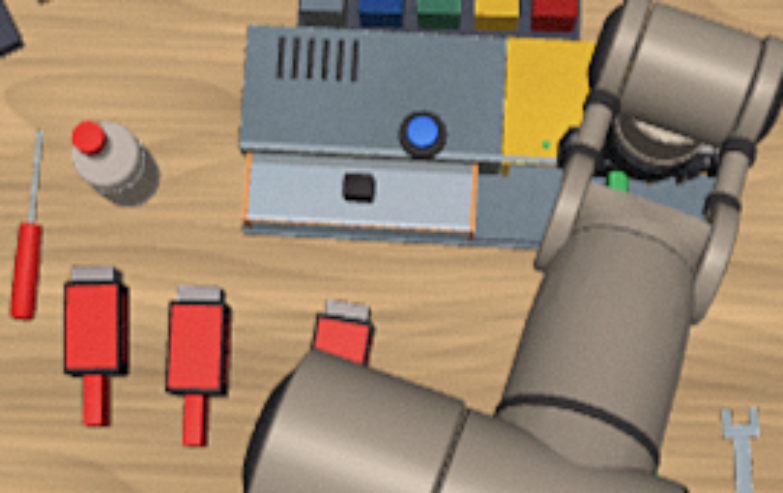

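The crop shows the guard fully open (edges at 245 and 474), the button at (423,131), and the gripper above the green grip at (617,183). The three red packs have not moved. Next I'll grip the green pack.

Request:
carry_out(
  plan=[
    {"dx": 0.001,"dy": -0.003,"dz": -0.055,"ax": 0,"ay": 0,"az": 0,"jaw": 1},
    {"dx": 0,"dy": 0,"dz": -0.055,"ax": 0,"ay": 0,"az": 0,"jaw": 1},
    {"dx": 0,"dy": 0,"dz": -0.055,"ax": 0,"ay": 0,"az": 0,"jaw": 1},
    {"dx": 0,"dy": 0,"dz": -0.05,"ax": 0,"ay": 0,"az": 0,"jaw": 1},
    {"dx": 0,"dy": 0,"dz": 0,"ax": 0,"ay": 0,"az": 0,"jaw": 1},
    {"dx": 0,"dy": 0,"dz": 0,"ax": 0,"ay": 0,"az": 0,"jaw": 0},
    {"dx": 0,"dy": 0,"dz": 0,"ax": 0,"ay": 0,"az": 0,"jaw": 0},
    {"dx": 0,"dy": 0,"dz": 0,"ax": 0,"ay": 0,"az": 0,"jaw": 0},
    {"dx": 0,"dy": 0,"dz": 0,"ax": 0,"ay": 0,"az": 0,"jaw": 0},
    {"dx": 0,"dy": 0,"dz": 0,"ax": 0,"ay": 0,"az": 0,"jaw": 0},
    {"dx": 0,"dy": 0,"dz": 0,"ax": 0,"ay": 0,"az": 0,"jaw": 0},
    {"dx": 0,"dy": 0,"dz": 0,"ax": 0,"ay": 0,"az": 0,"jaw": 0},
    {"dx": 0,"dy": 0,"dz": 0,"ax": 0,"ay": 0,"az": 0,"jaw": 0},
    {"dx": 0,"dy": 0,"dz": 0,"ax": 0,"ay": 0,"az": 0,"jaw": 0},
  ],
  grip_force=80,
)

```text
clock: 7.07
position: [0.6615, -0.1372, 0.0255]
tcp_rot: [[1.0, -0.028, 0.002], [-0.028, -1.0, -0.001], [0.002, 0.001, -1.0]]
force: [0.4, 0.9, 6.2]
width: 0.218
grasp_force: 79.6
```

Request:
carry_out(
  plan=[
    {"dx": -0.02,"dy": 0.0006,"dz": 0.004,"ax": 0,"ay": 0,"az": 0,"jaw": 0},
    {"dx": -0.04,"dy": 0.0011,"dz": 0,"ax": 0,"ay": 0,"az": 0,"jaw": 0},
    {"dx": -0.06,"dy": 0.0017,"dz": 0,"ax": 0,"ay": 0,"az": 0,"jaw": 0},
    {"dx": -0.06,"dy": 0.0017,"dz": 0,"ax": 0,"ay": 0,"az": 0,"jaw": 0},
    {"dx": -0.06,"dy": 0.0017,"dz": 0,"ax": 0,"ay": 0,"az": 0,"jaw": 0},
    {"dx": -0.06,"dy": 0.0017,"dz": 0,"ax": 0,"ay": 0,"az": 0,"jaw": 0},
    {"dx": -0.06,"dy": 0.0017,"dz": 0,"ax": 0,"ay": 0,"az": 0,"jaw": 0},
    {"dx": 0,"dy": 0,"dz": 0.03,"ax": 0,"ay": 0,"az": 0,"jaw": 0},
    {"dx": 0,"dy": 0,"dz": 0.05,"ax": 0,"ay": 0,"az": 0,"jaw": 0},
    {"dx": 0,"dy": 0,"dz": 0,"ax": 0,"ay": 0,"az": 0,"jaw": 0},
    {"dx": 0,"dy": 0,"dz": 0,"ax": 0,"ay": 0,"az": 0,"jaw": 0},
  ],
)

```text
clock: 7.98
position: [0.4814, -0.1322, 0.0667]
tcp_rot: [[1.0, -0.028, 0.002], [-0.028, -1.0, -0.001], [0.002, 0.001, -1.0]]
force: [-0.7, 0.4, -2.9]
width: 0.221
grasp_force: 78.9
```

Run:
```python
from h import *
s=cam("scene"); c=cam("top"); cv2.imwrite("pics/s2.png",np.hstack([cv2.resize(s["frame"][140:300,140:340],None,fx=2,fy=2),cv2.resize(c["frame"][85:245,310:510],None,fx=2,fy=2)]))
```

```text
(no output)
```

View pics/s2.png

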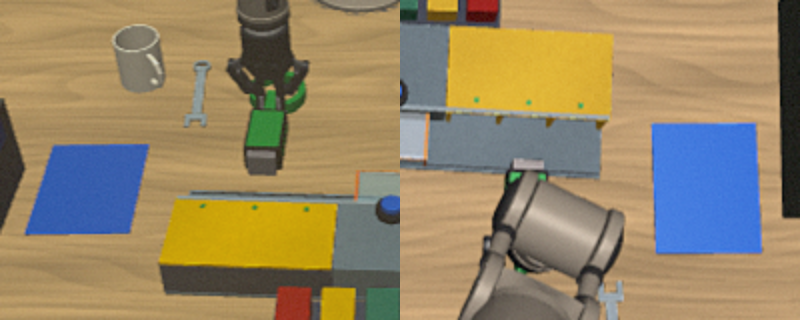

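The green pack is held level at left-half (265,140) and all bay mouths are clear. Next I'll carry it to the mat.

Request:
carry_out(
  plan=[
    {"dx": 0.007,"dy": -0.03,"dz": 0,"ax": 0,"ay": 0,"az": 0,"jaw": 0},
    {"dx": 0.007,"dy": -0.06,"dz": 0,"ax": 0,"ay": 0,"az": 0,"jaw": 0},
    {"dx": 0.007,"dy": -0.06,"dz": 0,"ax": 0,"ay": 0,"az": 0,"jaw": 0},
    {"dx": 0.007,"dy": -0.06,"dz": 0,"ax": 0,"ay": 0,"az": 0,"jaw": 0},
    {"dx": 0.007,"dy": -0.06,"dz": 0,"ax": 0,"ay": 0,"az": 0,"jaw": 0},
    {"dx": 0.007,"dy": -0.06,"dz": 0,"ax": 0,"ay": 0,"az": 0,"jaw": 0},
    {"dx": 0.007,"dy": -0.06,"dz": 0,"ax": 0,"ay": 0,"az": 0,"jaw": 0},
    {"dx": 0.007,"dy": -0.06,"dz": 0,"ax": 0,"ay": 0,"az": 0,"jaw": 0},
    {"dx": 0.007,"dy": -0.06,"dz": 0,"ax": 0,"ay": 0,"az": 0,"jaw": 0},
    {"dx": 0,"dy": -0.06,"dz": 0,"ax": 0,"ay": 0,"az": 0,"jaw": 0},
    {"dx": 0,"dy": 0,"dz": 0,"ax": 0,"ay": 0,"az": 0,"jaw": 0},
    {"dx": 0,"dy": 0,"dz": -0.03,"ax": 0,"ay": 0,"az": 0,"jaw": 0},
    {"dx": 0,"dy": 0,"dz": -0.03,"ax": 0,"ay": 0,"az": 0,"jaw": 0},
    {"dx": 0,"dy": 0,"dz": -0.015,"ax": 0,"ay": 0,"az": 0,"jaw": 0},
    {"dx": 0,"dy": 0,"dz": -0.008,"ax": 0,"ay": 0,"az": 0,"jaw": 0},
    {"dx": 0,"dy": 0,"dz": -0.006,"ax": 0,"ay": 0,"az": 0,"jaw": 0},
    {"dx": 0,"dy": 0,"dz": 0,"ax": 0,"ay": 0,"az": 0,"jaw": 0},
  ],
)

```text
clock: 9.5
position: [0.5122, -0.4168, 0.0213]
tcp_rot: [[1.0, -0.028, -0.0], [-0.028, -1.0, 0.0], [-0.0, -0.0, -1.0]]
force: [0.5, 0.1, -3.0]
width: 0.215
grasp_force: 79.1
```

Request:
carry_out(
  plan=[
    {"dx": 0,"dy": 0,"dz": -0.003,"ax": 0,"ay": 0,"az": 0,"jaw": 0},
    {"dx": 0,"dy": 0,"dz": -0.002,"ax": 0,"ay": 0,"az": 0,"jaw": 0},
    {"dx": 0,"dy": 0,"dz": 0,"ax": 0,"ay": 0,"az": 0,"jaw": 0},
    {"dx": 0,"dy": 0,"dz": 0,"ax": 0,"ay": 0,"az": 0,"jaw": 1},
    {"dx": 0,"dy": 0,"dz": 0,"ax": 0,"ay": 0,"az": 0,"jaw": 1},
    {"dx": 0,"dy": 0,"dz": 0,"ax": 0,"ay": 0,"az": 0,"jaw": 1},
    {"dx": 0,"dy": 0,"dz": 0,"ax": 0,"ay": 0,"az": 0,"jaw": 1},
    {"dx": 0,"dy": 0,"dz": 0,"ax": 0,"ay": 0,"az": 0,"jaw": 1},
    {"dx": 0,"dy": 0,"dz": 0.06,"ax": 0,"ay": 0,"az": 0,"jaw": 1},
    {"dx": 0,"dy": 0,"dz": 0.08,"ax": 0,"ay": 0,"az": 0,"jaw": 1},
    {"dx": 0,"dy": 0,"dz": 0.08,"ax": 0,"ay": 0,"az": 0,"jaw": 1},
    {"dx": -0.04,"dy": 0.06,"dz": 0.04,"ax": 0,"ay": 0,"az": 0,"jaw": 1},
    {"dx": -0.04,"dy": 0.06,"dz": 0,"ax": 0,"ay": 0,"az": 0,"jaw": 1},
    {"dx": -0.04,"dy": 0.06,"dz": 0,"ax": 0,"ay": 0,"az": 0,"jaw": 1},
    {"dx": 0,"dy": 0.06,"dz": 0,"ax": 0,"ay": 0,"az": 0,"jaw": 1},
    {"dx": 0,"dy": 0,"dz": 0,"ax": 0,"ay": 0,"az": 0,"jaw": 1},
  ],
)

```text
clock: 10.83
position: [0.451, -0.292, 0.1493]
tcp_rot: [[1.0, -0.026, -0.001], [-0.026, -1.0, 0.003], [-0.001, -0.002, -1.0]]
force: [0.7, 0.7, 0.1]
width: 1.008
grasp_force: 0.0
```

```bash
cat >> h.py <<'E'
def packs(c,color=red,ok=lambda P:P[0]<.6 and 0<P[1]<.5):
    """(grip centre, body-top centre, yaw deg, origin) from top view"""
    G=[];B=[]
    for k in blobs(color(c),50):
        M=cv2.moments(k); a=cv2.contourArea(k); p=(M["m10"]/M["m00"],M["m01"]/M["m00"])
        P=ray(c,p,.042)[:2]
        if not ok(P): continue
        w=sorted(cv2.minAreaRect(k)[1])
        if a<200 and w[1]<24: G.append(P)
        elif 300<a<800: B.append(P)
    out=[]
    for g in G:
        if not B: break
        b=min(B,key=lambda q:np.linalg.norm(q-g))
        d=b-g; 
        if np.linalg.norm(d)>.11: continue
        out.append((g.round(4),b.round(4),round(np.degrees(np.arctan2(d[1],d[0])),1),(b-.0755*d/np.linalg.norm(d)).round(4)))
    return out
def green(c): return mask(c,(45,100,50),(80,255,255))
E
python3 - <<'E'
from h import *
c=cam("top"); cv2.imwrite("pics/t3.png",cv2.resize(c["frame"][85:285,150:530],None,fx=2.1,fy=2.1))
for r in packs(c): print(*r)
print("green",packs(c,green,lambda P:P[1]<-.25)); print(manip.state()["position"])
E
```

```text
[0.4106 0.1527] [0.4835 0.1432] -7.4 [0.4086 0.1529]
[0.4212 0.2849] [0.4961 0.2868] 1.4 [0.4206 0.2849]
[0.4404 0.386 ] [0.5137 0.3932] 5.6 [0.4385 0.3859]
green []
[ 0.45207117 -0.29465679  0.14948494]
```

View pics/t3.png

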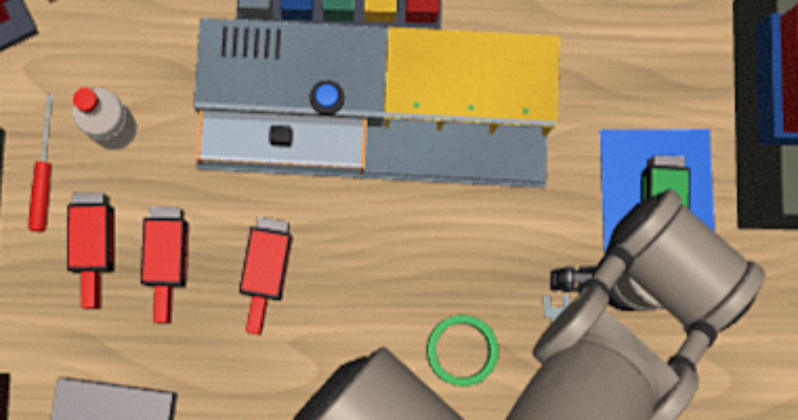

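Request:
carry_out(
  plan=[
    {"dx": -0.0066,"dy": 0.0688,"dz": 0,"ax": 0,"ay": 0,"az": -0.005,"jaw": 1},
    {"dx": -0.0066,"dy": 0.0688,"dz": 0,"ax": 0,"ay": 0,"az": -0.005,"jaw": 1},
    {"dx": -0.0066,"dy": 0.0688,"dz": 0,"ax": 0,"ay": 0,"az": -0.005,"jaw": 1},
    {"dx": -0.0066,"dy": 0.0688,"dz": 0,"ax": 0,"ay": 0,"az": -0.005,"jaw": 1},
    {"dx": -0.0066,"dy": 0.0688,"dz": 0,"ax": 0,"ay": 0,"az": -0.005,"jaw": 1},
    {"dx": -0.0066,"dy": 0.0688,"dz": 0,"ax": 0,"ay": 0,"az": -0.005,"jaw": 1},
    {"dx": -0.0066,"dy": 0.0688,"dz": 0,"ax": 0,"ay": 0,"az": -0.005,"jaw": 1},
    {"dx": -0.0066,"dy": 0.0688,"dz": 0,"ax": 0,"ay": 0,"az": -0.005,"jaw": 1},
    {"dx": -0.0066,"dy": 0.0688,"dz": 0,"ax": 0,"ay": 0,"az": -0.005,"jaw": 1},
    {"dx": -0.0066,"dy": 0.0688,"dz": 0,"ax": 0,"ay": 0,"az": -0.005,"jaw": 1},
    {"dx": -0.0066,"dy": 0.0688,"dz": 0,"ax": 0,"ay": 0,"az": -0.005,"jaw": 1},
    {"dx": -0.0066,"dy": 0.0688,"dz": 0,"ax": 0,"ay": 0,"az": -0.005,"jaw": 1},
    {"dx": -0.0066,"dy": 0.0688,"dz": 0,"ax": 0,"ay": 0,"az": -0.005,"jaw": 1},
    {"dx": 0,"dy": 0,"dz": 0,"ax": 0,"ay": 0,"az": 0,"jaw": 1},
    {"dx": 0,"dy": 0,"dz": 0,"ax": 0,"ay": 0,"az": 0,"jaw": 1},
  ],
)

```text
clock: 12.13
position: [0.4101, 0.1517, 0.1489]
tcp_rot: [[0.992, -0.126, 0.001], [-0.126, -0.992, -0.0], [0.001, 0.0, -1.0]]
force: [0.5, -0.8, 0.8]
width: 1.001
grasp_force: 0.0
```

Run:
```python
from h import *
c=cam("top")
for r in packs(c): print(*r)
print("green",packs(c,green,lambda P:P[1]<-.25)); print(manip.state()["position"])
```

```text
[0.4402 0.3862] [0.5137 0.3932] 5.5 [0.4385 0.386 ]
green [(array([ 0.5129, -0.4158]), array([ 0.5874, -0.4212]), np.float64(-4.1), array([ 0.5121, -0.4158]))]
[0.41015336 0.15054432 0.14879507]
```

Request:
carry_out(
  plan=[
    {"dx": -0.002,"dy": 0.003,"dz": -0.07,"ax": 0,"ay": 0,"az": 0,"jaw": 1},
    {"dx": 0,"dy": 0,"dz": -0.07,"ax": 0,"ay": 0,"az": 0,"jaw": 1},
    {"dx": 0,"dy": 0,"dz": -0.07,"ax": 0,"ay": 0,"az": 0,"jaw": 1},
    {"dx": 0,"dy": 0,"dz": -0.055,"ax": 0,"ay": 0,"az": 0,"jaw": 1},
    {"dx": 0,"dy": 0,"dz": 0,"ax": 0,"ay": 0,"az": 0,"jaw": 1},
    {"dx": 0,"dy": 0,"dz": 0,"ax": 0,"ay": 0,"az": 0,"jaw": 0},
    {"dx": 0,"dy": 0,"dz": 0,"ax": 0,"ay": 0,"az": 0,"jaw": 0},
    {"dx": 0,"dy": 0,"dz": 0,"ax": 0,"ay": 0,"az": 0,"jaw": 0},
    {"dx": 0,"dy": 0,"dz": 0,"ax": 0,"ay": 0,"az": 0,"jaw": 0},
    {"dx": 0,"dy": 0,"dz": 0,"ax": 0,"ay": 0,"az": 0,"jaw": 0},
    {"dx": 0,"dy": 0,"dz": 0,"ax": 0,"ay": 0,"az": 0,"jaw": 0},
    {"dx": 0,"dy": 0,"dz": 0,"ax": 0,"ay": 0,"az": 0,"jaw": 0},
    {"dx": 0,"dy": 0,"dz": 0,"ax": 0,"ay": 0,"az": 0,"jaw": 0},
    {"dx": 0,"dy": 0,"dz": 0,"ax": 0,"ay": 0,"az": 0,"jaw": 0},
  ],
  grip_force=80,
)

```text
clock: 13.35
position: [0.4092, 0.1521, 0.0177]
tcp_rot: [[0.992, -0.129, 0.003], [-0.129, -0.992, 0.0], [0.003, -0.001, -1.0]]
force: [-1.6, -0.9, 9.8]
width: 0.213
grasp_force: 79.1
```

Request:
carry_out(
  plan=[
    {"dx": 0,"dy": 0,"dz": 0.03,"ax": 0,"ay": 0,"az": 0,"jaw": 0},
    {"dx": 0,"dy": 0,"dz": 0.03,"ax": 0,"ay": 0,"az": 0,"jaw": 0},
    {"dx": 0.022,"dy": -0.03,"dz": 0,"ax": 0,"ay": 0,"az": 0.0064,"jaw": 0},
    {"dx": 0.022,"dy": -0.07,"dz": 0,"ax": 0,"ay": 0,"az": 0.0064,"jaw": 0},
    {"dx": 0.022,"dy": -0.07,"dz": 0,"ax": 0,"ay": 0,"az": 0.0064,"jaw": 0},
    {"dx": 0.022,"dy": -0.07,"dz": 0,"ax": 0,"ay": 0,"az": 0.0064,"jaw": 0},
    {"dx": 0.022,"dy": -0.07,"dz": 0,"ax": 0,"ay": 0,"az": 0.0064,"jaw": 0},
    {"dx": 0.022,"dy": -0.07,"dz": 0,"ax": 0,"ay": 0,"az": 0.0064,"jaw": 0},
    {"dx": 0.022,"dy": -0.07,"dz": 0,"ax": 0,"ay": 0,"az": 0.0064,"jaw": 0},
    {"dx": 0.022,"dy": -0.07,"dz": 0,"ax": 0,"ay": 0,"az": 0.0064,"jaw": 0},
    {"dx": 0.022,"dy": -0.07,"dz": 0,"ax": 0,"ay": 0,"az": 0.0064,"jaw": 0},
    {"dx": 0.022,"dy": -0.07,"dz": 0,"ax": 0,"ay": 0,"az": 0.0064,"jaw": 0},
    {"dx": 0,"dy": -0.06,"dz": 0,"ax": 0,"ay": 0,"az": 0,"jaw": 0},
    {"dx": 0,"dy": 0,"dz": 0,"ax": 0,"ay": 0,"az": 0,"jaw": 0},
    {"dx": 0,"dy": 0,"dz": 0,"ax": 0,"ay": 0,"az": 0,"jaw": 0},
  ],
)

```text
clock: 14.6
position: [0.5178, -0.2093, 0.0461]
tcp_rot: [[0.999, -0.032, -0.001], [-0.032, -0.999, 0.0], [-0.001, -0.0, -1.0]]
force: [0.1, 1.2, -3.4]
width: 0.214
grasp_force: 79.0
```

Run:
```python
from h import *
c=cam("top");s=cam("scene"); st=manip.state(); print(st["position"],st["width"],st["force"])
for k in blobs(red(s),40):
    r=cv2.minAreaRect(k); P=ray(s,r[0],.074)
    if .4<P[0]<.75 and -.3<P[1]<.5: print("s",np.round(r[0]),P[:2].round(4),[ray(s,p,.074)[:2].round(3) for p in cv2.boxPoints(r)])
for r in packs(c): print(*r)
cv2.imwrite("pics/s4.png",cv2.resize(s["frame"][140:300,140:340],None,fx=3,fy=3))
```

```text
[ 0.51761328 -0.20708714  0.04609902] 0.21733631361928069 [-0.49860058  0.51324348 -2.77520985]
s [465. 228.] [0.6344 0.4496] [array([0.583, 0.44 ]), array([0.576, 0.463]), array([0.683, 0.459]), array([0.689, 0.437])]
s [247. 217.] [ 0.5948 -0.2078] [array([ 0.634, -0.234]), array([ 0.538, -0.233]), array([ 0.554, -0.181]), array([ 0.649, -0.184])]
s [440. 210.] [0.5549 0.3876] [array([0.508, 0.359]), array([0.507, 0.431]), array([0.6  , 0.415]), array([0.601, 0.346])]
s [404. 204.] [0.5281 0.2819] [array([0.49 , 0.259]), array([0.489, 0.313]), array([0.565, 0.304]), array([0.566, 0.252])]
s [433. 194.] [0.479  0.3771] [array([0.46 , 0.367]), array([0.453, 0.386]), array([0.497, 0.387]), array([0.504, 0.368])]
[0.4213 0.285 ] [0.4961 0.2868] 1.4 [0.4206 0.285 ]
[0.4404 0.386 ] [0.5136 0.3932] 5.6 [0.4385 0.3858]
```

View pics/s4.png

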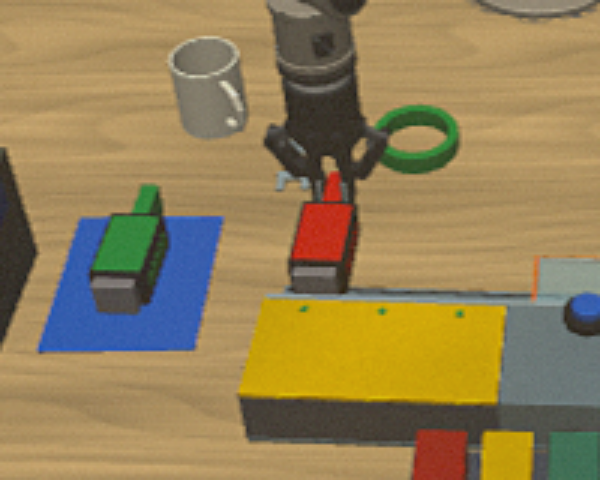

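Request:
carry_out(
  plan=[
    {"dx": 0,"dy": -0.0026,"dz": -0.02,"ax": 0,"ay": 0,"az": 0,"jaw": 0},
    {"dx": 0,"dy": 0,"dz": -0.017,"ax": 0,"ay": 0,"az": 0,"jaw": 0},
    {"dx": 0.02,"dy": -0.0006,"dz": 0,"ax": 0,"ay": 0,"az": 0,"jaw": 0},
    {"dx": 0.04,"dy": -0.0011,"dz": 0,"ax": 0,"ay": 0,"az": 0,"jaw": 0},
    {"dx": 0.04,"dy": -0.0011,"dz": 0,"ax": 0,"ay": 0,"az": 0,"jaw": 0},
    {"dx": 0.04,"dy": -0.0011,"dz": 0,"ax": 0,"ay": 0,"az": 0,"jaw": 0},
    {"dx": 0.04,"dy": -0.0011,"dz": 0,"ax": 0,"ay": 0,"az": 0,"jaw": 0},
    {"dx": 0.04,"dy": -0.0011,"dz": 0,"ax": 0,"ay": 0,"az": 0,"jaw": 0},
    {"dx": 0.03,"dy": -0.0008,"dz": 0,"ax": 0,"ay": 0,"az": 0,"jaw": 0},
    {"dx": 0,"dy": 0,"dz": 0,"ax": 0,"ay": 0,"az": 0,"jaw": 0},
  ],
)

```text
clock: 15.53
position: [0.6456, -0.2114, 0.0265]
tcp_rot: [[1.0, -0.027, 0.001], [-0.027, -1.0, -0.0], [0.001, 0.0, -1.0]]
force: [-0.8, -0.5, -2.2]
width: 0.215
grasp_force: 79.1
```

Request:
carry_out(
  plan=[
    {"dx": 0.006,"dy": -0.0002,"dz": -0.001,"ax": 0,"ay": 0,"az": 0,"jaw": 0},
    {"dx": 0.006,"dy": -0.0002,"dz": -0.001,"ax": 0,"ay": 0,"az": 0,"jaw": 0},
    {"dx": 0.006,"dy": -0.0002,"dz": 0,"ax": 0,"ay": 0,"az": 0,"jaw": 0},
    {"dx": 0.006,"dy": -0.0002,"dz": 0,"ax": 0,"ay": 0,"az": 0,"jaw": 0},
    {"dx": 0.004,"dy": -0.0002,"dz": 0,"ax": 0,"ay": 0,"az": 0,"jaw": 0},
    {"dx": 0.004,"dy": 0,"dz": 0,"ax": 0,"ay": 0,"az": 0,"jaw": 0},
    {"dx": 0,"dy": 0,"dz": 0,"ax": 0,"ay": 0,"az": 0,"jaw": 0},
  ],
)

```text
clock: 16.12
position: [0.6596, -0.2134, 0.0267]
tcp_rot: [[1.0, -0.03, 0.0], [-0.03, -1.0, -0.0], [0.0, 0.0, -1.0]]
force: [-0.8, 0.4, -2.6]
width: 0.214
grasp_force: 79.2
```

Request:
carry_out(
  plan=[
    {"dx": 0.004,"dy": 0,"dz": -0.002,"ax": 0,"ay": 0,"az": 0,"jaw": 0},
    {"dx": 0.004,"dy": 0,"dz": 0,"ax": 0,"ay": 0,"az": 0,"jaw": 0},
    {"dx": 0.004,"dy": 0,"dz": 0,"ax": 0,"ay": 0,"az": 0,"jaw": 0},
    {"dx": 0,"dy": 0,"dz": 0,"ax": 0,"ay": 0,"az": 0,"jaw": 0},
    {"dx": 0,"dy": 0,"dz": 0,"ax": 0,"ay": 0,"az": 0,"jaw": 0},
  ],
)

```text
clock: 16.53
position: [0.6599, -0.2133, 0.0258]
tcp_rot: [[0.999, -0.03, -0.012], [-0.03, -1.0, 0.002], [-0.012, -0.002, -1.0]]
force: [-23.6, 0.8, 10.2]
width: 0.211
grasp_force: 80.9
```

Request:
carry_out(
  plan=[
    {"dx": -0.008,"dy": 0,"dz": 0,"ax": 0,"ay": 0,"az": 0,"jaw": 1},
    {"dx": 0,"dy": 0,"dz": 0,"ax": 0,"ay": 0,"az": 0,"jaw": 1},
    {"dx": 0,"dy": 0,"dz": 0,"ax": 0,"ay": 0,"az": 0,"jaw": 1},
    {"dx": 0,"dy": 0,"dz": 0,"ax": 0,"ay": 0,"az": 0,"jaw": 1},
    {"dx": 0,"dy": 0,"dz": 0.07,"ax": 0,"ay": 0,"az": 0,"jaw": 1},
    {"dx": 0,"dy": 0,"dz": 0.07,"ax": 0,"ay": 0,"az": 0,"jaw": 1},
    {"dx": 0,"dy": 0,"dz": 0.07,"ax": 0,"ay": 0,"az": 0,"jaw": 1},
    {"dx": -0.04,"dy": 0.07,"dz": 0,"ax": 0,"ay": 0,"az": 0.003,"jaw": 1},
    {"dx": -0.04,"dy": 0.07,"dz": 0,"ax": 0,"ay": 0,"az": 0.003,"jaw": 1},
    {"dx": -0.04,"dy": 0.07,"dz": 0,"ax": 0,"ay": 0,"az": 0.003,"jaw": 1},
    {"dx": -0.04,"dy": 0.07,"dz": 0,"ax": 0,"ay": 0,"az": 0.003,"jaw": 1},
    {"dx": -0.04,"dy": 0.07,"dz": 0,"ax": 0,"ay": 0,"az": 0.003,"jaw": 1},
    {"dx": -0.04,"dy": 0.07,"dz": 0,"ax": 0,"ay": 0,"az": 0.003,"jaw": 1},
    {"dx": -0.04,"dy": 0.07,"dz": 0,"ax": 0,"ay": 0,"az": 0.003,"jaw": 1},
    {"dx": -0.04,"dy": 0.07,"dz": 0,"ax": 0,"ay": 0,"az": 0.003,"jaw": 1},
    {"dx": -0.04,"dy": 0.07,"dz": 0,"ax": 0,"ay": 0,"az": 0.003,"jaw": 1},
    {"dx": -0.04,"dy": 0.07,"dz": 0,"ax": 0,"ay": 0,"az": 0.003,"jaw": 1},
    {"dx": -0.04,"dy": 0.07,"dz": 0,"ax": 0,"ay": 0,"az": 0.003,"jaw": 1},
    {"dx": 0,"dy": 0,"dz": 0,"ax": 0,"ay": 0,"az": 0,"jaw": 1},
    {"dx": 0,"dy": 0,"dz": 0,"ax": 0,"ay": 0,"az": 0,"jaw": 1},
  ],
)

```text
clock: 18.2
position: [0.4409, 0.1737, 0.1313]
tcp_rot: [[1.0, 0.027, 0.001], [0.027, -1.0, 0.0], [0.001, -0.0, -1.0]]
force: [-0.7, 0.4, 0.1]
width: 0.999
grasp_force: 0.0
```

```bash
cat > look.py <<'E'
from h import *
c=cam("top");s=cam("scene"); st=manip.state(); print(st["position"].round(4),st["width"].round(3),st["force"].round(1),st["clock"])
for r in packs(c): print(*r)
for k in blobs(red(c),40):
    r=cv2.minAreaRect(k); P=ray(c,r[0],.048)
    if .62<P[0]<.7 and -.3<P[1]<.1: print("grip in bay",np.round(r[0],1),np.round(r[1],1),P[:2].round(4))
print("green",packs(c,green,lambda P:P[1]<-.25))
for k in blobs(red(s),40):
    r=cv2.minAreaRect(k); P=ray(s,r[0],.044)
    if .35<P[0]<.75 and -.3<P[1]<.45: print("s",np.round(r[0]),P[:2].round(4))
E
python3 look.py
```

```text
Traceback (most recent call last):
  File "look.py", line 2, in <module>
    c=cam("top");s=cam("scene"); st=manip.state(); print(st["position"].round(4),st["width"].round(3),st["force"].round(1),st["clock"])
                                                                                 ^^^^^^^^^^^^^^^^^
AttributeError: 'float' object has no attribute 'round'
```

```bash
sed -i 's/st\["width"\].round(3)/round(st["width"],3)/' look.py; python3 look.py
```

```text
[0.4424 0.1708 0.1309] 0.998 [-0.3 -0.2 -0.5] 18.4
[0.4401 0.3863] [0.5136 0.3932] 5.3 [0.4384 0.3861]
grip in bay [398. 153.] [16.  6.] [ 0.6598 -0.2122]
green [(array([ 0.5131, -0.4156]), array([ 0.5874, -0.4212]), np.float64(-4.3), array([ 0.5121, -0.4155]))]
s [440. 210.] [0.5201 0.3982]
s [404. 204.] [0.4942 0.2885]
```

Request:
carry_out(
  plan=[
    {"dx": -0.0105,"dy": 0.0565,"dz": 0,"ax": 0,"ay": 0,"az": 0,"jaw": 1},
    {"dx": -0.0105,"dy": 0.0565,"dz": 0,"ax": 0,"ay": 0,"az": 0,"jaw": 1},
    {"dx": -0.0105,"dy": 0.0565,"dz": 0,"ax": 0,"ay": 0,"az": 0,"jaw": 1},
    {"dx": -0.0105,"dy": 0.0565,"dz": 0,"ax": 0,"ay": 0,"az": 0,"jaw": 1},
    {"dx": 0,"dy": 0,"dz": 0,"ax": 0,"ay": 0,"az": 0,"jaw": 1},
    {"dx": 0,"dy": 0,"dz": -0.057,"ax": 0,"ay": 0,"az": 0,"jaw": 1},
    {"dx": 0,"dy": 0,"dz": -0.057,"ax": 0,"ay": 0,"az": 0,"jaw": 1},
    {"dx": 0,"dy": 0,"dz": -0.057,"ax": 0,"ay": 0,"az": 0,"jaw": 1},
    {"dx": 0,"dy": 0,"dz": -0.057,"ax": 0,"ay": 0,"az": 0,"jaw": 1},
    {"dx": 0,"dy": 0,"dz": 0,"ax": 0,"ay": 0,"az": 0,"jaw": 1},
    {"dx": 0,"dy": 0,"dz": 0,"ax": 0,"ay": 0,"az": 0,"jaw": 0},
    {"dx": 0,"dy": 0,"dz": 0,"ax": 0,"ay": 0,"az": 0,"jaw": 0},
    {"dx": 0,"dy": 0,"dz": 0,"ax": 0,"ay": 0,"az": 0,"jaw": 0},
    {"dx": 0,"dy": 0,"dz": 0,"ax": 0,"ay": 0,"az": 0,"jaw": 0},
    {"dx": 0,"dy": 0,"dz": 0,"ax": 0,"ay": 0,"az": 0,"jaw": 0},
    {"dx": 0,"dy": 0,"dz": 0,"ax": 0,"ay": 0,"az": 0,"jaw": 0},
    {"dx": 0,"dy": 0,"dz": 0,"ax": 0,"ay": 0,"az": 0,"jaw": 0},
    {"dx": 0,"dy": 0,"dz": 0,"ax": 0,"ay": 0,"az": 0,"jaw": 0},
  ],
)

```text
clock: 19.9
position: [0.4211, 0.2851, 0.0183]
tcp_rot: [[1.0, 0.022, 0.002], [0.022, -1.0, 0.001], [0.002, -0.001, -1.0]]
force: [-0.8, -2.0, 6.9]
width: 0.218
grasp_force: 79.4
```

Request:
carry_out(
  plan=[
    {"dx": 0,"dy": 0,"dz": 0.03,"ax": 0,"ay": 0,"az": 0,"jaw": 0},
    {"dx": 0,"dy": 0,"dz": 0.03,"ax": 0,"ay": 0,"az": 0,"jaw": 0},
    {"dx": 0,"dy": -0.04,"dz": 0,"ax": 0,"ay": 0,"az": -0.003,"jaw": 0},
    {"dx": 0,"dy": -0.0723,"dz": 0,"ax": 0,"ay": 0,"az": -0.003,"jaw": 0},
    {"dx": 0,"dy": -0.0723,"dz": 0,"ax": 0,"ay": 0,"az": -0.003,"jaw": 0},
    {"dx": 0,"dy": -0.0723,"dz": 0,"ax": 0,"ay": 0,"az": -0.003,"jaw": 0},
    {"dx": 0,"dy": -0.0723,"dz": 0,"ax": 0,"ay": 0,"az": -0.003,"jaw": 0},
    {"dx": 0,"dy": -0.0723,"dz": 0,"ax": 0,"ay": 0,"az": -0.003,"jaw": 0},
    {"dx": 0,"dy": -0.0723,"dz": 0,"ax": 0,"ay": 0,"az": -0.003,"jaw": 0},
    {"dx": 0,"dy": -0.0723,"dz": 0,"ax": 0,"ay": 0,"az": -0.003,"jaw": 0},
    {"dx": 0,"dy": -0.0723,"dz": 0,"ax": 0,"ay": 0,"az": -0.003,"jaw": 0},
    {"dx": 0.03,"dy": -0.0723,"dz": 0,"ax": 0,"ay": 0,"az": -0.003,"jaw": 0},
    {"dx": 0.034,"dy": -0.0723,"dz": 0,"ax": 0,"ay": 0,"az": -0.003,"jaw": 0},
    {"dx": 0.04,"dy": -0.0723,"dz": 0,"ax": 0,"ay": 0,"az": 0,"jaw": 0},
    {"dx": 0.05,"dy": 0,"dz": 0,"ax": 0,"ay": 0,"az": 0,"jaw": 0},
    {"dx": 0.05,"dy": 0,"dz": 0,"ax": 0,"ay": 0,"az": 0,"jaw": 0},
    {"dx": 0,"dy": 0,"dz": 0,"ax": 0,"ay": 0,"az": 0,"jaw": 0},
    {"dx": 0,"dy": 0,"dz": 0,"ax": 0,"ay": 0,"az": 0,"jaw": 0},
  ],
)

```text
clock: 21.4
position: [0.5225, -0.1329, 0.0466]
tcp_rot: [[1.0, -0.029, -0.001], [-0.029, -1.0, 0.0], [-0.001, -0.0, -1.0]]
force: [-0.4, 2.3, -3.3]
width: 0.216
grasp_force: 79.1
```

```bash
python3 look.py
```

```text
[ 0.521  -0.1323  0.0464] 0.22 [-0.1  0.3 -2.6] 21.5
[0.4403 0.3859] [0.5136 0.3932] 5.7 [0.4385 0.3857]
grip in bay [398. 153.] [16.  6.] [ 0.6598 -0.2122]
green [(array([ 0.5127, -0.4157]), array([ 0.5874, -0.4212]), np.float64(-4.2), array([ 0.5121, -0.4157]))]
s [440. 210.] [0.5218 0.3972]
s [272. 213.] [ 0.5435 -0.1375]
```

Request:
carry_out(
  plan=[
    {"dx": 0,"dy": 0,"dz": -0.02,"ax": 0,"ay": 0,"az": 0,"jaw": 0},
    {"dx": 0,"dy": 0,"dz": -0.018,"ax": 0,"ay": 0,"az": 0,"jaw": 0},
    {"dx": 0.02,"dy": -0.0006,"dz": 0,"ax": 0,"ay": 0,"az": 0,"jaw": 0},
    {"dx": 0.04,"dy": -0.0011,"dz": 0,"ax": 0,"ay": 0,"az": 0,"jaw": 0},
    {"dx": 0.04,"dy": -0.0011,"dz": 0,"ax": 0,"ay": 0,"az": 0,"jaw": 0},
    {"dx": 0.04,"dy": -0.0011,"dz": 0,"ax": 0,"ay": 0,"az": 0,"jaw": 0},
    {"dx": 0.04,"dy": -0.0011,"dz": 0,"ax": 0,"ay": 0,"az": 0,"jaw": 0},
    {"dx": 0.04,"dy": -0.0011,"dz": 0,"ax": 0,"ay": 0,"az": 0,"jaw": 0},
    {"dx": 0.03,"dy": -0.0008,"dz": 0,"ax": 0,"ay": 0,"az": 0,"jaw": 0},
    {"dx": 0.006,"dy": 0,"dz": -0.002,"ax": 0,"ay": 0,"az": 0,"jaw": 0},
    {"dx": 0.006,"dy": 0,"dz": -0.002,"ax": 0,"ay": 0,"az": 0,"jaw": 0},
    {"dx": 0.006,"dy": 0,"dz": 0,"ax": 0,"ay": 0,"az": 0,"jaw": 0},
    {"dx": 0.006,"dy": 0,"dz": 0,"ax": 0,"ay": 0,"az": 0,"jaw": 0},
    {"dx": 0.006,"dy": 0,"dz": 0,"ax": 0,"ay": 0,"az": 0,"jaw": 0},
    {"dx": 0,"dy": 0,"dz": 0,"ax": 0,"ay": 0,"az": 0,"jaw": 0},
    {"dx": 0,"dy": 0,"dz": 0,"ax": 0,"ay": 0,"az": 0,"jaw": 0},
  ],
)

```text
clock: 22.83
position: [0.6611, -0.1364, 0.0264]
tcp_rot: [[1.0, -0.03, -0.001], [-0.03, -1.0, -0.0], [-0.001, 0.0, -1.0]]
force: [-4.8, 0.9, 7.2]
width: 0.215
grasp_force: 80.5
```

Contact is starting; I'll press on 4 mm.

Request:
carry_out(
  plan=[
    {"dx": 0.004,"dy": 0,"dz": 0,"ax": 0,"ay": 0,"az": 0,"jaw": 0},
    {"dx": 0.004,"dy": 0,"dz": 0,"ax": 0,"ay": 0,"az": 0,"jaw": 0},
    {"dx": 0.003,"dy": 0,"dz": 0,"ax": 0,"ay": 0,"az": 0,"jaw": 0},
    {"dx": 0,"dy": 0,"dz": 0,"ax": 0,"ay": 0,"az": 0,"jaw": 0},
    {"dx": 0,"dy": 0,"dz": 0,"ax": 0,"ay": 0,"az": 0,"jaw": 0},
  ],
)

```text
clock: 23.25
position: [0.6617, -0.1364, 0.0263]
tcp_rot: [[0.999, -0.029, -0.012], [-0.029, -1.0, 0.001], [-0.012, -0.001, -1.0]]
force: [-24.6, -0.1, 19.4]
width: 0.216
grasp_force: 82.2
```

Request:
carry_out(
  plan=[
    {"dx": -0.008,"dy": 0,"dz": 0.003,"ax": 0,"ay": 0,"az": 0,"jaw": 1},
    {"dx": 0,"dy": 0,"dz": 0,"ax": 0,"ay": 0,"az": 0,"jaw": 1},
    {"dx": 0,"dy": 0,"dz": 0,"ax": 0,"ay": 0,"az": 0,"jaw": 1},
    {"dx": 0,"dy": 0,"dz": 0,"ax": 0,"ay": 0,"az": 0,"jaw": 1},
    {"dx": 0,"dy": 0,"dz": 0.07,"ax": 0,"ay": 0,"az": 0,"jaw": 1},
    {"dx": 0,"dy": 0,"dz": 0.07,"ax": 0,"ay": 0,"az": 0,"jaw": 1},
    {"dx": 0,"dy": 0,"dz": 0.07,"ax": 0,"ay": 0,"az": 0,"jaw": 1},
    {"dx": -0.035,"dy": 0.075,"dz": 0,"ax": 0,"ay": 0,"az": 0.0065,"jaw": 1},
    {"dx": -0.035,"dy": 0.075,"dz": 0,"ax": 0,"ay": 0,"az": 0.0065,"jaw": 1},
    {"dx": -0.035,"dy": 0.075,"dz": 0,"ax": 0,"ay": 0,"az": 0.0065,"jaw": 1},
    {"dx": -0.035,"dy": 0.075,"dz": 0,"ax": 0,"ay": 0,"az": 0.0065,"jaw": 1},
    {"dx": -0.035,"dy": 0.075,"dz": 0,"ax": 0,"ay": 0,"az": 0.0065,"jaw": 1},
    {"dx": -0.035,"dy": 0.075,"dz": 0,"ax": 0,"ay": 0,"az": 0.0065,"jaw": 1},
    {"dx": -0.035,"dy": 0.075,"dz": 0,"ax": 0,"ay": 0,"az": 0.0065,"jaw": 1},
    {"dx": -0.035,"dy": 0.075,"dz": 0,"ax": 0,"ay": 0,"az": 0.0065,"jaw": 1},
    {"dx": -0.035,"dy": 0.075,"dz": 0,"ax": 0,"ay": 0,"az": 0.0065,"jaw": 1},
    {"dx": -0.035,"dy": 0.075,"dz": 0,"ax": 0,"ay": 0,"az": 0.0065,"jaw": 1},
    {"dx": -0.035,"dy": 0.075,"dz": 0,"ax": 0,"ay": 0,"az": 0.0065,"jaw": 1},
    {"dx": -0.035,"dy": 0.075,"dz": 0,"ax": 0,"ay": 0,"az": 0.0065,"jaw": 1},
    {"dx": 0,"dy": 0,"dz": 0,"ax": 0,"ay": 0,"az": 0,"jaw": 1},
  ],
)

```text
clock: 24.92
position: [0.4504, 0.3197, 0.1322]
tcp_rot: [[0.995, 0.1, -0.001], [0.1, -0.995, 0.002], [-0.0, -0.002, -1.0]]
force: [0.7, -0.3, 0.7]
width: 1.002
grasp_force: 0.0
```

```bash
python3 look.py
```

```text
[0.453  0.3152 0.1321] 1.003 [ 0.5 -0.8 -0.5] 25.0167
grip in bay [398. 153.] [16.  6.] [ 0.6598 -0.2122]
grip in bay [372. 152.] [16.  6.] [ 0.6608 -0.1355]
green [(array([ 0.5131, -0.4158]), array([ 0.5871, -0.4212]), np.float64(-4.1), array([ 0.5118, -0.4157]))]
s [439. 210.] [0.5202 0.3947]
```

Request:
carry_out(
  plan=[
    {"dx": -0.0135,"dy": 0.07,"dz": 0,"ax": 0,"ay": 0,"az": 0,"jaw": 1},
    {"dx": -0.0135,"dy": 0.07,"dz": 0,"ax": 0,"ay": 0,"az": 0,"jaw": 1},
    {"dx": 0,"dy": 0,"dz": 0,"ax": 0,"ay": 0,"az": 0,"jaw": 1},
    {"dx": 0,"dy": 0,"dz": -0.057,"ax": 0,"ay": 0,"az": 0,"jaw": 1},
    {"dx": 0,"dy": 0,"dz": -0.057,"ax": 0,"ay": 0,"az": 0,"jaw": 1},
    {"dx": 0,"dy": 0,"dz": -0.057,"ax": 0,"ay": 0,"az": 0,"jaw": 1},
    {"dx": 0,"dy": 0,"dz": -0.057,"ax": 0,"ay": 0,"az": 0,"jaw": 1},
    {"dx": 0,"dy": 0,"dz": 0,"ax": 0,"ay": 0,"az": 0,"jaw": 1},
    {"dx": 0,"dy": 0,"dz": 0,"ax": 0,"ay": 0,"az": 0,"jaw": 0},
    {"dx": 0,"dy": 0,"dz": 0,"ax": 0,"ay": 0,"az": 0,"jaw": 0},
    {"dx": 0,"dy": 0,"dz": 0,"ax": 0,"ay": 0,"az": 0,"jaw": 0},
    {"dx": 0,"dy": 0,"dz": 0,"ax": 0,"ay": 0,"az": 0,"jaw": 0},
    {"dx": 0,"dy": 0,"dz": 0,"ax": 0,"ay": 0,"az": 0,"jaw": 0},
    {"dx": 0,"dy": 0,"dz": 0,"ax": 0,"ay": 0,"az": 0,"jaw": 0},
    {"dx": 0,"dy": 0,"dz": 0,"ax": 0,"ay": 0,"az": 0,"jaw": 0},
    {"dx": 0,"dy": 0,"dz": 0,"ax": 0,"ay": 0,"az": 0,"jaw": 0},
  ],
)

```text
clock: 26.35
position: [0.4411, 0.3843, 0.0201]
tcp_rot: [[0.996, 0.093, 0.003], [0.093, -0.996, 0.002], [0.003, -0.001, -1.0]]
force: [-0.6, -0.5, 6.6]
width: 0.213
grasp_force: 79.6
```

Request:
carry_out(
  plan=[
    {"dx": 0,"dy": 0,"dz": 0.03,"ax": 0,"ay": 0,"az": 0,"jaw": 0},
    {"dx": 0,"dy": 0,"dz": 0.03,"ax": 0,"ay": 0,"az": 0,"jaw": 0},
    {"dx": -0.004,"dy": -0.04,"dz": 0,"ax": 0,"ay": 0,"az": -0.0065,"jaw": 0},
    {"dx": 0,"dy": -0.0723,"dz": 0,"ax": 0,"ay": 0,"az": -0.0065,"jaw": 0},
    {"dx": 0,"dy": -0.0723,"dz": 0,"ax": 0,"ay": 0,"az": -0.0065,"jaw": 0},
    {"dx": 0,"dy": -0.0723,"dz": 0,"ax": 0,"ay": 0,"az": -0.0065,"jaw": 0},
    {"dx": 0,"dy": -0.0723,"dz": 0,"ax": 0,"ay": 0,"az": -0.0065,"jaw": 0},
    {"dx": 0,"dy": -0.0723,"dz": 0,"ax": 0,"ay": 0,"az": -0.0065,"jaw": 0},
    {"dx": 0,"dy": -0.0723,"dz": 0,"ax": 0,"ay": 0,"az": -0.0065,"jaw": 0},
    {"dx": 0,"dy": -0.0723,"dz": 0,"ax": 0,"ay": 0,"az": -0.0065,"jaw": 0},
    {"dx": 0,"dy": -0.0723,"dz": 0,"ax": 0,"ay": 0,"az": -0.0065,"jaw": 0},
    {"dx": 0,"dy": -0.0723,"dz": 0,"ax": 0,"ay": 0,"az": -0.0065,"jaw": 0},
    {"dx": 0,"dy": -0.0723,"dz": 0,"ax": 0,"ay": 0,"az": -0.0065,"jaw": 0},
    {"dx": 0,"dy": -0.0723,"dz": 0,"ax": 0,"ay": 0,"az": -0.0065,"jaw": 0},
    {"dx": 0.03,"dy": -0.0464,"dz": 0,"ax": 0,"ay": 0,"az": 0,"jaw": 0},
    {"dx": 0.06,"dy": 0,"dz": 0,"ax": 0,"ay": 0,"az": 0,"jaw": 0},
    {"dx": 0.06,"dy": 0,"dz": 0,"ax": 0,"ay": 0,"az": 0,"jaw": 0},
    {"dx": 0.018,"dy": 0,"dz": 0,"ax": 0,"ay": 0,"az": 0,"jaw": 0},
    {"dx": 0,"dy": 0,"dz": 0,"ax": 0,"ay": 0,"az": 0,"jaw": 0},
    {"dx": 0,"dy": 0,"dz": 0,"ax": 0,"ay": 0,"az": 0,"jaw": 0},
  ],
)

```text
clock: 28.02
position: [0.5216, -0.057, 0.0479]
tcp_rot: [[1.0, -0.029, -0.002], [-0.029, -1.0, 0.0], [-0.002, -0.0, -1.0]]
force: [-0.7, 0.1, -4.1]
width: 0.211
grasp_force: 79.2
```

```bash
python3 look.py
python3 - <<'E'
from h import *
s=cam("scene"); cv2.imwrite("pics/s5.png",cv2.resize(s["frame"][140:300,140:400],None,fx=3,fy=3))
E
```

```text
[ 0.5208 -0.0568  0.048 ] 0.212 [ 1.1  0.4 -4.1] 28.1167
grip in bay [398. 153.] [16.  6.] [ 0.6598 -0.2122]
grip in bay [372. 152.] [16.  6.] [ 0.6608 -0.1355]
green [(array([ 0.5131, -0.4157]), array([ 0.5873, -0.4211]), np.float64(-4.2), array([ 0.5119, -0.4157]))]
s [446. 216.] [0.5474 0.4136]
s [296. 218.] [ 0.565  -0.0596]
s [298. 202.] [ 0.4911 -0.0573]
```

View pics/s5.png

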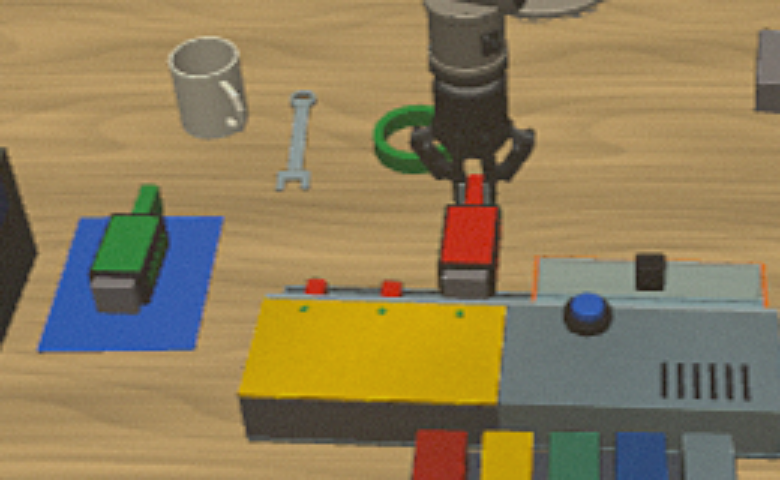

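Request:
carry_out(
  plan=[
    {"dx": 0,"dy": 0.0006,"dz": -0.02,"ax": 0,"ay": 0,"az": 0,"jaw": 0},
    {"dx": 0,"dy": 0,"dz": -0.018,"ax": 0,"ay": 0,"az": 0,"jaw": 0},
    {"dx": 0.02,"dy": -0.0006,"dz": 0,"ax": 0,"ay": 0,"az": 0,"jaw": 0},
    {"dx": 0.04,"dy": -0.0011,"dz": 0,"ax": 0,"ay": 0,"az": 0,"jaw": 0},
    {"dx": 0.04,"dy": -0.0011,"dz": 0,"ax": 0,"ay": 0,"az": 0,"jaw": 0},
    {"dx": 0.04,"dy": -0.0011,"dz": 0,"ax": 0,"ay": 0,"az": 0,"jaw": 0},
    {"dx": 0.04,"dy": -0.0011,"dz": 0,"ax": 0,"ay": 0,"az": 0,"jaw": 0},
    {"dx": 0.04,"dy": -0.0011,"dz": 0,"ax": 0,"ay": 0,"az": 0,"jaw": 0},
    {"dx": 0.03,"dy": -0.0008,"dz": 0,"ax": 0,"ay": 0,"az": 0,"jaw": 0},
    {"dx": 0.006,"dy": 0,"dz": -0.002,"ax": 0,"ay": 0,"az": 0,"jaw": 0},
    {"dx": 0.006,"dy": 0,"dz": -0.002,"ax": 0,"ay": 0,"az": 0,"jaw": 0},
    {"dx": 0.006,"dy": 0,"dz": 0,"ax": 0,"ay": 0,"az": 0,"jaw": 0},
    {"dx": 0.006,"dy": 0,"dz": 0,"ax": 0,"ay": 0,"az": 0,"jaw": 0},
    {"dx": 0.006,"dy": 0,"dz": 0,"ax": 0,"ay": 0,"az": 0,"jaw": 0},
    {"dx": 0.006,"dy": 0,"dz": 0,"ax": 0,"ay": 0,"az": 0,"jaw": 0},
    {"dx": 0,"dy": 0,"dz": 0,"ax": 0,"ay": 0,"az": 0,"jaw": 0},
    {"dx": 0,"dy": 0,"dz": 0,"ax": 0,"ay": 0,"az": 0,"jaw": 0},
  ],
)

```text
clock: 29.58
position: [0.664, -0.0604, 0.0281]
tcp_rot: [[1.0, -0.03, -0.002], [-0.03, -1.0, -0.0], [-0.002, 0.0, -1.0]]
force: [-7.4, 1.0, 9.5]
width: 0.211
grasp_force: 81.0
```

Request:
carry_out(
  plan=[
    {"dx": 0.004,"dy": 0,"dz": 0,"ax": 0,"ay": 0,"az": 0,"jaw": 0},
    {"dx": 0.004,"dy": 0,"dz": 0,"ax": 0,"ay": 0,"az": 0,"jaw": 0},
    {"dx": 0.002,"dy": 0,"dz": 0,"ax": 0,"ay": 0,"az": 0,"jaw": 0},
    {"dx": 0,"dy": 0,"dz": 0,"ax": 0,"ay": 0,"az": 0,"jaw": 0},
    {"dx": 0,"dy": 0,"dz": 0,"ax": 0,"ay": 0,"az": 0,"jaw": 0},
  ],
)

```text
clock: 30.0
position: [0.6659, -0.0604, 0.028]
tcp_rot: [[1.0, -0.029, -0.009], [-0.029, -1.0, 0.0], [-0.009, -0.0, -1.0]]
force: [-18.7, 0.2, 16.9]
width: 0.219
grasp_force: 82.0
```

Request:
carry_out(
  plan=[
    {"dx": 0.003,"dy": 0,"dz": 0,"ax": 0,"ay": 0,"az": 0,"jaw": 0},
    {"dx": 0.002,"dy": 0,"dz": 0,"ax": 0,"ay": 0,"az": 0,"jaw": 0},
    {"dx": 0,"dy": 0,"dz": 0,"ax": 0,"ay": 0,"az": 0,"jaw": 0},
    {"dx": 0,"dy": 0,"dz": 0,"ax": 0,"ay": 0,"az": 0,"jaw": 0},
    {"dx": 0,"dy": 0,"dz": 0,"ax": 0,"ay": 0,"az": 0,"jaw": 0},
  ],
)

```text
clock: 30.42
position: [0.6659, -0.0604, 0.028]
tcp_rot: [[0.999, -0.029, -0.014], [-0.029, -1.0, 0.001], [-0.014, -0.0, -1.0]]
force: [-29.3, -1.3, 23.9]
width: 0.21
grasp_force: 82.8
```

Request:
carry_out(
  plan=[
    {"dx": -0.009,"dy": 0,"dz": 0.003,"ax": 0,"ay": 0,"az": 0,"jaw": 0.65},
    {"dx": 0,"dy": 0,"dz": 0,"ax": 0,"ay": 0,"az": 0,"jaw": 0.65},
    {"dx": 0,"dy": 0,"dz": 0,"ax": 0,"ay": 0,"az": 0,"jaw": 0.65},
    {"dx": 0,"dy": 0,"dz": 0,"ax": 0,"ay": 0,"az": 0,"jaw": 0.65},
    {"dx": 0,"dy": 0,"dz": 0.07,"ax": 0,"ay": 0,"az": 0,"jaw": 0.65},
    {"dx": 0,"dy": 0,"dz": 0.07,"ax": 0,"ay": 0,"az": 0,"jaw": 0.65},
    {"dx": 0,"dy": 0,"dz": 0.07,"ax": 0,"ay": 0,"az": 0,"jaw": 1},
    {"dx": -0.002,"dy": 0.06,"dz": 0,"ax": 0,"ay": 0,"az": 0,"jaw": 1},
    {"dx": -0.002,"dy": 0.062,"dz": 0,"ax": 0,"ay": 0,"az": 0,"jaw": 1},
    {"dx": -0.002,"dy": 0.062,"dz": 0,"ax": 0,"ay": 0,"az": 0,"jaw": 1},
    {"dx": -0.002,"dy": 0.062,"dz": 0,"ax": 0,"ay": 0,"az": 0,"jaw": 1},
    {"dx": -0.002,"dy": 0.062,"dz": 0,"ax": 0,"ay": 0,"az": 0,"jaw": 1},
    {"dx": -0.002,"dy": 0.062,"dz": 0,"ax": 0,"ay": 0,"az": 0,"jaw": 1},
    {"dx": 0,"dy": 0,"dz": 0,"ax": 0,"ay": 0,"az": 0,"jaw": 1},
    {"dx": 0,"dy": 0,"dz": 0,"ax": 0,"ay": 0,"az": 0,"jaw": 1},
  ],
  grip_force=40,
)

```text
clock: 31.67
position: [0.6623, 0.1266, 0.1333]
tcp_rot: [[1.0, -0.026, 0.0], [-0.026, -1.0, -0.0], [0.0, 0.0, -1.0]]
force: [0.5, -0.6, -0.8]
width: 0.997
grasp_force: 0.0
```

```bash
python3 look.py
python3 - <<'E'
from h import *
s=cam("top"); cv2.imwrite("pics/t6.png",cv2.resize(s["frame"][85:285,230:500],None,fx=2.9,fy=2.9))
E
```

```text
[0.6625 0.1241 0.1335] 0.994 [ 0.  -0.9 -0.7] 31.7667
grip in bay [398. 153.] [16.  6.] [ 0.6598 -0.2122]
grip in bay [372.5 152. ] [16.  7.] [ 0.6608 -0.137 ]
grip in bay [346.5 150.5] [17.  7.] [ 0.6633 -0.0603]
green [(array([ 0.5129, -0.4158]), array([ 0.5872, -0.4213]), np.float64(-4.2), array([ 0.5119, -0.4158]))]
s [446. 216.] [0.5474 0.4136]
```

View pics/t6.png

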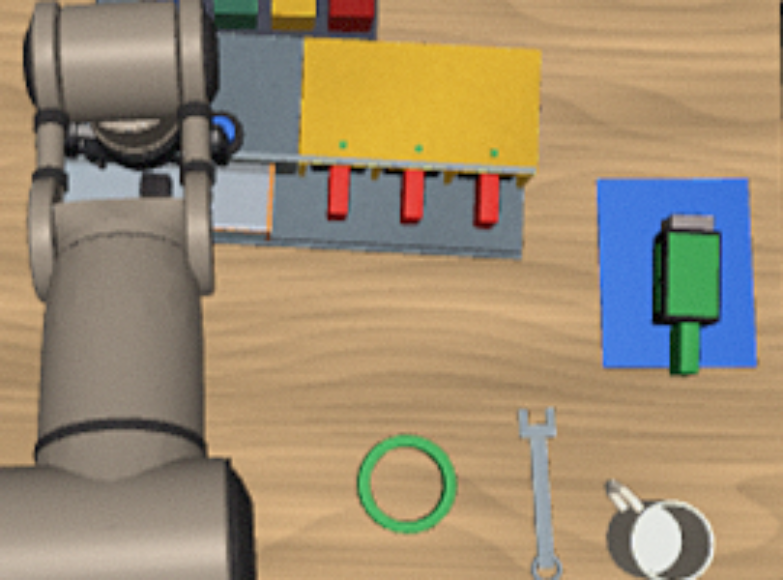

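All three red grips (340,192; 412,196; 488,200) are in line at the bay mouths. The green pack is on the mat and the guard is still open. Next I'll shut the guard.

Request:
carry_out(
  plan=[
    {"dx": -0.015,"dy": 0,"dz": -0.04,"ax": 0,"ay": 0,"az": 0,"jaw": 1},
    {"dx": 0,"dy": 0,"dz": -0.04,"ax": 0,"ay": 0,"az": 0,"jaw": 1},
    {"dx": 0,"dy": 0,"dz": -0.04,"ax": 0,"ay": 0,"az": 0,"jaw": 1},
    {"dx": 0,"dy": 0,"dz": 0,"ax": 0,"ay": 0,"az": 0,"jaw": 0},
    {"dx": 0,"dy": 0,"dz": 0,"ax": 0,"ay": 0,"az": 0,"jaw": 0},
    {"dx": 0,"dy": 0,"dz": 0,"ax": 0,"ay": 0,"az": 0,"jaw": 0},
    {"dx": 0,"dy": 0,"dz": 0,"ax": 0,"ay": 0,"az": 0,"jaw": 0},
    {"dx": 0,"dy": 0,"dz": 0,"ax": 0,"ay": 0,"az": 0,"jaw": 0},
    {"dx": 0,"dy": 0,"dz": 0,"ax": 0,"ay": 0,"az": 0,"jaw": 0},
    {"dx": 0,"dy": 0,"dz": 0,"ax": 0,"ay": 0,"az": 0,"jaw": 0},
  ],
)

```text
clock: 32.65
position: [0.6559, 0.1239, 0.0757]
tcp_rot: [[1.0, -0.03, 0.003], [-0.03, -1.0, -0.001], [0.003, 0.001, -1.0]]
force: [-0.8, -2.7, 7.0]
width: 0.343
grasp_force: 42.1
```

Request:
carry_out(
  plan=[
    {"dx": -0.001,"dy": -0.02,"dz": 0,"ax": 0,"ay": 0,"az": 0,"jaw": 0},
    {"dx": -0.001,"dy": -0.036,"dz": 0,"ax": 0,"ay": 0,"az": 0,"jaw": 0},
    {"dx": -0.001,"dy": -0.036,"dz": 0,"ax": 0,"ay": 0,"az": 0,"jaw": 0},
    {"dx": -0.001,"dy": -0.036,"dz": 0,"ax": 0,"ay": 0,"az": 0,"jaw": 0},
    {"dx": -0.001,"dy": -0.036,"dz": 0,"ax": 0,"ay": 0,"az": 0,"jaw": 0},
    {"dx": -0.001,"dy": -0.036,"dz": 0,"ax": 0,"ay": 0,"az": 0,"jaw": 0},
    {"dx": -0.001,"dy": -0.036,"dz": 0,"ax": 0,"ay": 0,"az": 0,"jaw": 0},
    {"dx": -0.001,"dy": -0.036,"dz": 0,"ax": 0,"ay": 0,"az": 0,"jaw": 0},
    {"dx": -0.001,"dy": -0.036,"dz": 0,"ax": 0,"ay": 0,"az": 0,"jaw": 0},
    {"dx": -0.001,"dy": -0.036,"dz": 0,"ax": 0,"ay": 0,"az": 0,"jaw": 0},
    {"dx": -0.001,"dy": -0.036,"dz": 0,"ax": 0,"ay": 0,"az": 0,"jaw": 0},
    {"dx": -0.001,"dy": -0.036,"dz": 0,"ax": 0,"ay": 0,"az": 0,"jaw": 0},
    {"dx": -0.001,"dy": -0.036,"dz": 0,"ax": 0,"ay": 0,"az": 0,"jaw": 0},
    {"dx": -0.001,"dy": -0.036,"dz": 0,"ax": 0,"ay": 0,"az": 0,"jaw": 0},
    {"dx": -0.001,"dy": -0.024,"dz": 0,"ax": 0,"ay": 0,"az": 0,"jaw": 0},
    {"dx": 0,"dy": 0,"dz": 0,"ax": 0,"ay": 0,"az": 0,"jaw": 0},
    {"dx": 0,"dy": 0,"dz": 0,"ax": 0,"ay": 0,"az": 0,"jaw": 0},
  ],
)

```text
clock: 34.07
position: [0.6483, -0.1332, 0.0757]
tcp_rot: [[1.0, -0.031, 0.004], [-0.031, -1.0, -0.002], [0.004, 0.002, -1.0]]
force: [-0.7, -0.8, 5.8]
width: 0.339
grasp_force: 42.1
```

Request:
carry_out(
  plan=[
    {"dx": 0,"dy": -0.006,"dz": 0,"ax": 0,"ay": 0,"az": 0,"jaw": 0},
    {"dx": 0,"dy": -0.006,"dz": 0,"ax": 0,"ay": 0,"az": 0,"jaw": 0},
    {"dx": 0,"dy": -0.004,"dz": 0,"ax": 0,"ay": 0,"az": 0,"jaw": 0},
    {"dx": 0,"dy": 0,"dz": 0,"ax": 0,"ay": 0,"az": 0,"jaw": 0},
    {"dx": 0,"dy": 0,"dz": 0,"ax": 0,"ay": 0,"az": 0,"jaw": 0},
  ],
)

```text
clock: 34.48
position: [0.6482, -0.1362, 0.0757]
tcp_rot: [[1.0, -0.029, 0.002], [-0.029, -1.0, 0.004], [0.002, -0.004, -1.0]]
force: [-0.7, 11.7, 8.6]
width: 0.34
grasp_force: 42.4
```

Request:
carry_out(
  plan=[
    {"dx": 0,"dy": 0,"dz": 0,"ax": 0,"ay": 0,"az": 0,"jaw": 1},
    {"dx": 0,"dy": 0,"dz": 0,"ax": 0,"ay": 0,"az": 0,"jaw": 1},
    {"dx": 0,"dy": 0,"dz": 0,"ax": 0,"ay": 0,"az": 0,"jaw": 1},
    {"dx": 0,"dy": 0,"dz": 0,"ax": 0,"ay": 0,"az": 0,"jaw": 1},
    {"dx": 0,"dy": 0,"dz": 0.07,"ax": 0,"ay": 0,"az": 0,"jaw": 1},
    {"dx": 0,"dy": 0,"dz": 0.07,"ax": 0,"ay": 0,"az": 0,"jaw": 1},
    {"dx": 0.018,"dy": 0.057,"dz": 0,"ax": 0,"ay": 0,"az": 0,"jaw": 0},
    {"dx": 0.018,"dy": 0.057,"dz": 0,"ax": 0,"ay": 0,"az": 0,"jaw": 0},
    {"dx": 0.018,"dy": 0.057,"dz": 0,"ax": 0,"ay": 0,"az": 0,"jaw": 0},
    {"dx": 0.018,"dy": 0.057,"dz": 0,"ax": 0,"ay": 0,"az": 0,"jaw": 0},
    {"dx": 0.018,"dy": 0.057,"dz": 0,"ax": 0,"ay": 0,"az": 0,"jaw": 0},
    {"dx": 0.018,"dy": 0.057,"dz": 0,"ax": 0,"ay": 0,"az": 0,"jaw": 0},
    {"dx": 0.018,"dy": 0.064,"dz": 0,"ax": 0,"ay": 0,"az": 0,"jaw": 0},
    {"dx": 0,"dy": 0,"dz": 0,"ax": 0,"ay": 0,"az": 0,"jaw": 0},
    {"dx": 0,"dy": 0,"dz": 0,"ax": 0,"ay": 0,"az": 0,"jaw": 0},
  ],
)

```text
clock: 35.73
position: [0.7103, 0.0653, 0.1432]
tcp_rot: [[1.0, -0.027, -0.001], [-0.027, -1.0, -0.0], [-0.001, 0.0, -1.0]]
force: [-0.7, -0.1, -0.7]
width: -0.001
grasp_force: 0.0
```

```bash
python3 look.py
python3 - <<'E'
from h import *
c=cam("top"); s=cam("scene")
O=np.array([.6829,-.1370]); ex=np.array([.9996,-.0284]); ey=np.array([.0284,.9996])
for k in blobs(mask(c,(5,120,100),(18,255,255)),3):
    r=cv2.minAreaRect(k); P=ray(c,r[0],.063)[:2]-O
    if abs(P@ex+.036)<.04 and -.2<P@ey<.4: print("orange",np.round(r[1],1),P@ex,P@ey)
for k in blobs(mask(s,(100,80,60),(125,255,255)),20):
    (u,v),wh,a=cv2.minAreaRect(k); P=ray(s,(u,v),.088)[:2]
    if abs(P[0]-.71)<.08 and abs(P[1]-.06)<.08: print("btn",u,v,wh,P)
cv2.imwrite("pics/b7.png",np.hstack([cv2.resize(c["frame"][85:185,240:420],(400,222)),cv2.resize(s["frame"][190:290,210:390],(400,222))]))
E
```

```text
[0.7101 0.0627 0.1435] 0.001 [-0.2  0.3 -0.9] 35.8333
green [(array([ 0.5129, -0.4158]), array([ 0.5874, -0.4211]), np.float64(-4.1), array([ 0.5121, -0.4158]))]
s [446. 216.] [0.5474 0.412 ]
orange [ 2.6 26.3] -0.040277041963354084 -0.11404530775268613
orange [24.  1.] -0.03757763313319831 0.11437212544816813
btn 335.5 242.5 (9.0, 11.0) [0.7129874  0.06391071]
```

View pics/b7.png

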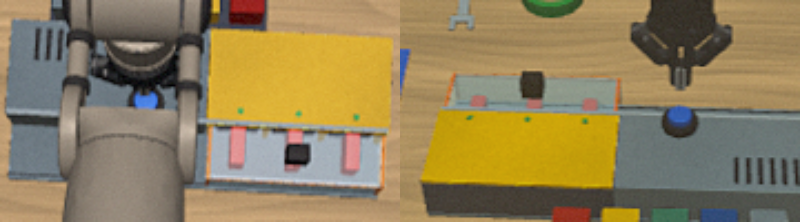

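The guard is shut: its orange edges are symmetric at ±114 mm, and all three red grips show through it. The button is at right-half (680,118), under the closed fingers.

Request:
carry_out(
  plan=[
    {"dx": 0.002,"dy": 0,"dz": -0.04,"ax": 0,"ay": 0,"az": 0,"jaw": 0},
    {"dx": 0,"dy": 0,"dz": -0.04,"ax": 0,"ay": 0,"az": 0,"jaw": 0},
    {"dx": 0,"dy": 0,"dz": -0.02,"ax": 0,"ay": 0,"az": 0,"jaw": 0},
    {"dx": 0,"dy": 0,"dz": -0.006,"ax": 0,"ay": 0,"az": 0,"jaw": 0},
    {"dx": 0,"dy": 0,"dz": -0.006,"ax": 0,"ay": 0,"az": 0,"jaw": 0},
    {"dx": 0,"dy": 0,"dz": -0.006,"ax": 0,"ay": 0,"az": 0,"jaw": 0},
    {"dx": 0,"dy": 0,"dz": -0.004,"ax": 0,"ay": 0,"az": 0,"jaw": 0},
    {"dx": 0,"dy": 0,"dz": 0,"ax": 0,"ay": 0,"az": 0,"jaw": 0},
  ],
)

```text
clock: 36.6
position: [0.7118, 0.0628, 0.086]
tcp_rot: [[1.0, -0.03, 0.002], [-0.03, -1.0, -0.001], [0.002, 0.001, -1.0]]
force: [-5.9, -2.3, 11.4]
width: 0.005
grasp_force: 5.5
```

Request:
carry_out(
  plan=[
    {"dx": 0,"dy": 0,"dz": -0.004,"ax": 0,"ay": 0,"az": 0,"jaw": 0},
    {"dx": 0,"dy": 0,"dz": -0.004,"ax": 0,"ay": 0,"az": 0,"jaw": 0},
    {"dx": 0,"dy": 0,"dz": -0.003,"ax": 0,"ay": 0,"az": 0,"jaw": 0},
    {"dx": 0,"dy": 0,"dz": 0,"ax": 0,"ay": 0,"az": 0,"jaw": 0},
    {"dx": 0,"dy": 0,"dz": 0,"ax": 0,"ay": 0,"az": 0,"jaw": 0},
  ],
)

```text
clock: 37.02
position: [0.712, 0.0628, 0.0855]
tcp_rot: [[1.0, -0.029, 0.005], [-0.029, -1.0, -0.002], [0.005, 0.001, -1.0]]
force: [-17.0, -3.6, 33.5]
width: 0.001
grasp_force: 17.1
```

Request:
carry_out(
  plan=[
    {"dx": 0,"dy": 0,"dz": 0.01,"ax": 0,"ay": 0,"az": 0,"jaw": 0},
    {"dx": 0,"dy": 0,"dz": 0.01,"ax": 0,"ay": 0,"az": 0,"jaw": 0},
    {"dx": 0,"dy": 0,"dz": 0,"ax": 0,"ay": 0,"az": 0,"jaw": 0},
    {"dx": 0,"dy": 0,"dz": 0,"ax": 0,"ay": 0,"az": 0,"jaw": 0},
  ],
)

```text
clock: 37.35
position: [0.7126, 0.0634, 0.0886]
tcp_rot: [[1.0, -0.03, 0.004], [-0.03, -1.0, -0.0], [0.004, 0.0, -1.0]]
force: [2.6, -1.9, 3.2]
width: 0.008
grasp_force: 1.7
```

Request:
carry_out(
  plan=[
    {"dx": 0,"dy": 0,"dz": 0.006,"ax": 0,"ay": 0,"az": 0,"jaw": 0},
    {"dx": 0,"dy": 0,"dz": 0,"ax": 0,"ay": 0,"az": 0,"jaw": 0},
    {"dx": 0,"dy": 0,"dz": 0,"ax": 0,"ay": 0,"az": 0,"jaw": 0},
  ],
)

```text
clock: 37.6
position: [0.7116, 0.0637, 0.0902]
tcp_rot: [[1.0, -0.03, 0.0], [-0.03, -1.0, 0.0], [0.0, -0.0, -1.0]]
force: [1.2, 0.2, 1.9]
width: -0.003
grasp_force: 1.2
```

Request:
carry_out(
  plan=[
    {"dx": 0,"dy": 0,"dz": 0.006,"ax": 0,"ay": 0,"az": 0,"jaw": 0},
    {"dx": 0,"dy": 0,"dz": 0,"ax": 0,"ay": 0,"az": 0,"jaw": 0},
    {"dx": 0,"dy": 0,"dz": 0,"ax": 0,"ay": 0,"az": 0,"jaw": 0},
  ],
)

```text
clock: 37.85
position: [0.7108, 0.0638, 0.0927]
tcp_rot: [[1.0, -0.029, -0.002], [-0.029, -1.0, 0.0], [-0.002, -0.0, -1.0]]
force: [1.0, 0.8, 0.0]
width: 0.004
grasp_force: 0.0
```

Request:
carry_out(
  plan=[
    {"dx": 0,"dy": 0,"dz": 0.07,"ax": 0,"ay": 0,"az": 0,"jaw": 0},
    {"dx": 0,"dy": 0,"dz": 0.07,"ax": 0,"ay": 0,"az": 0,"jaw": 0},
    {"dx": -0.07,"dy": 0.03,"dz": 0.05,"ax": 0,"ay": 0,"az": 0,"jaw": 0},
    {"dx": -0.07,"dy": 0.03,"dz": 0,"ax": 0,"ay": 0,"az": 0,"jaw": 0},
    {"dx": -0.07,"dy": 0.03,"dz": 0,"ax": 0,"ay": 0,"az": 0,"jaw": 0},
    {"dx": -0.07,"dy": 0.03,"dz": 0,"ax": 0,"ay": 0,"az": 0,"jaw": 0},
    {"dx": -0.07,"dy": 0.03,"dz": 0,"ax": 0,"ay": 0,"az": 0,"jaw": 0},
    {"dx": 0,"dy": 0,"dz": 0,"ax": 0,"ay": 0,"az": 0,"jaw": 0},
  ],
)

```text
clock: 38.52
position: [0.5317, 0.1398, 0.1851]
tcp_rot: [[1.0, -0.026, -0.009], [-0.026, -1.0, 0.0], [-0.009, -0.0, -1.0]]
force: [0.7, -0.1, -0.1]
width: -0.002
grasp_force: 0.0
```

Run:
```python
from h import *
c=cam("top"); cv2.imwrite("pics/end.png",cv2.resize(c["frame"][60:300,160:520],None,fx=2,fy=2))
```

```text
(no output)
```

View pics/end.png

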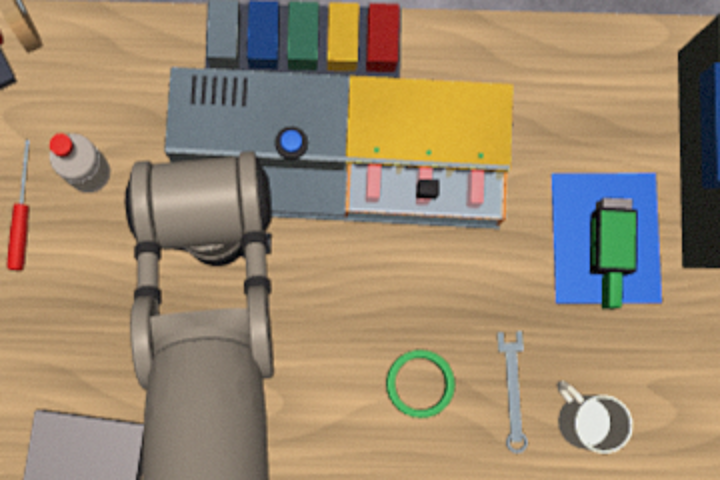

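The picture shows the guard shut over the three red grips (373–477,185), the green pack on the mat (613,240), and everything else where it was.

```bash
python3 -c "
from cell import manip; print(manip.sign_off())"
```

```text
the job is handed in; nothing more can be done
None
```

The job is done and handed in: the one green pack is on the mat, all three red packs are fully home in their own bays, the guard is shut, and the start button was pressed all the way down after that.

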